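# Seat the loaded pod on the kinematic stand, tray the empty one

### The job

Two sealed pods look alike, but one is loaded and the other is empty: tell them apart by the weight you feel when lifting. Settle the loaded pod on the stand with its three ball feet fully home in the cone, the groove and the flat seat, and stand the empty pod flat on the floor of the tray, well inside its walls. Keep the pods upright, set them down gently without dropping or pressing them, and leave everything else on the bench where it is.

Things in the scene. Friction and masses are not known exactly. Their poses are not given: they have to be found in the camera images.
- pod_a: sealed black pod, 110 (x) x 98 (y) mm, body from 14 to 60 mm above its origin, grey handle fin on top, three ball feet below. Origin: under its middle, level with the feet's undersides (height 0 on the table), 55 mm from front and back; z up, x to its front, where a grey door flange 98 mm wide, 10 mm thick stands; body behind it is 86 mm wide. Back has a white card
- pod_b: the other pod, exactly like pod_a in shape and axes. One of the two is loaded and weighs 0.63 to 0.77 kg, the other is empty and weighs 0.21 to 0.27 kg; which is which cannot be seen. Polished, low-friction steel ball feet, 20 mm in diameter: one at the back at pod x -38, y 0 mm, two at the front at x +36, y +30 and -30 mm
- pod_a_handle (a point): grip point on pod_a's handle fin, 86 mm above the pod's origin and 15 mm below the fin's top; axes as the pod's. The fin is 60 mm long (x), 16 mm thick (y), from 60 to 101 mm above the pod's origin, centred over it: grip it across its thickness
- pod_b_handle (a point): the same point on pod_b, whose handle is the same
- stand: fixed kinematic stand: an aluminium plate 140 (x) x 120 (y) x 10 mm on the table with three steel seats on it; origin under the plate's centre, z up. A seated pod's x axis points the same way as the stand's x axis. Turned half round the pod does not seat
- stand_home (a point): where a fully seated pod's origin lies: over the stand's origin, 22.1 mm above the table; axes as the stand's. A pod whose balls rest on the seats' rims instead stands 8 mm higher
- cone_seat (a point): the conical recess (45 degree walls, 24 mm wide at its rim) in a round puck 36 mm across and 30 mm above the table; takes the single back foot; at stand x -38, y 0 mm; point at the height of the seated ball's underside
- groove_seat (a point): the V groove (45 degree walls, 24 mm wide at the top) in a block 36 x 36 mm, 30 mm above the table, running towards the cone; takes the front foot at +y; at stand x +36, y +30 mm; height as before
- flat_seat (a point): the flat round pad, 28 mm across, its top 22.1 mm above the table; takes the front foot at -y; at stand x +36, y -30 mm; the point lies on its top
- tray: fixed open stainless tray for empty pods, 150 (x) x 130 (y) x 30 mm outside, walls and floor 4 mm; origin under its centre, z up. A pod fits in flat with its length along the tray's length, either way round; its origin then lies 4 mm above the table
- tweezers: plain steel tweezers lying flat, 130 x 20 x 6 mm; bystander
- coin_box: flat round clear box, 60 mm across, 16 mm high, origin under its centre; bystander
- wash_bottle: white plastic bottle, 56 mm across, 150 mm high, origin under its centre; bystander
- vial: small amber glass jar, 26 mm across, 50 mm high, origin under its centre, standing beside the pods; bystander
- driver: screwdriver lying flat, 160 mm long; bystander
- wipes_box: paper-white wipes box 90 x 90 x 50 mm, origin under its centre; bystander
- shipper: flat square box with grey lid, 94 x 94 x 34 mm, origin under its centre; bystander
There are look-alikes about, which are no part of the job. What is shaped like the pod_b but pink is not meant.

How it is judged:
By the outcome, as a careful person would: the job done as asked, in the order asked, and still so for the second after the job is handed in, with the robot touching nothing.
It also fails if it takes over 64 s, if anything falls off the work surface, if the arm or the gripper's body presses on something with over 40 N, if the wrist force passes 120 N, or if a joint passes its speed limit or range.

### The arm

A 7-joint arm with a two-finger parallel gripper is mounted at the origin on the work surface. World frame = base frame: x ahead of the robot, y to its left, z up, the work surface at z = 0. Lengths are in mm, angles in rad, forces in N, time in s.
With the tool pointing down it reaches from about 350 to 900 mm from the base axis. Payload 8.1 kg.
Tool frame: the origin (TCP) lies at the very end of the fingers, on their centre line; the grasp point (between the pads) lies 19 mm behind it; z points along the fingers, y is the direction in which the jaws open and shut (so a half turn about z gives the same grasp; the last joint's range is limited). The gripper opens to 85 mm and grips with 20 to 120 N. Pads are 22 mm wide; open, the fingers measure 114 mm over their backs; the gripper's body (76 mm by 85 mm) begins 54 mm behind the grasp point. The pads swing forward as they close: fully open they stand 13 mm farther back than shut.
Start: joints at [1.069, 0.434, 0.025, 1.573, -0.012, 1.134, -0.075], TCP at [242.674, -575.978, 231.323] pointing down, gripper open.
Joint ranges: [-2.62, 2.62], [-0.44, 2.09], [-1.27, 1.32], [0.08, 2.57], [-1.32, 4.46], [0.12, 2], [-2.74, 2.74]. Speed limits (rad/s): [2.22, 2.22, 3.01, 3.01, 3.14, 3.14, 3.14].

### API

Orientations are given as a rotation vector (axis times angle).
In Python, from workcell import * gives the robot as it stands.
- The arm moves only by the shell command python3 -m creep 'ROWS' [FORCE]. ROWS is JSON, a list of rows, each an object of numbers: "tx", "ty", "tz": the shift along the tool's x, y, z in cm; "yaw": the turn about the tool's z in degrees; "fingers": the finger opening in cm, from 0 to 8.54. A call has 1 to 12 rows; each row shifts and turns the commanded pose from where the row before left it, along the tool's axes as they then stand; what a row does not reach is not made up. A row lasts 1/12 s, in which the tool goes at most 41.7 mm and 7.16 degrees, less where a joint would pass 70% of its speed; a pose out of reach is approached as far as the arm can. A call with a gripper value outside its range is refused whole. The fingers move at their own pace and stop on an object; FORCE is the grip in N (left out, the last holds). Time passes only in rows, so rows that do not move let the fingers close. It gives the time, the measured TCP pose, the force and the opening at its end, in the units of the state.
- observe(): the state, without advancing time (a new reading comes with each control period).
- capture(name): name is "scene" or "top" or "wrist"; returns a dict with "color" (480x640x3 uint8, red, green, blue), "fx", "fy", "cx", "cy" (pixels), "R" (3x3) and "t" (3): a world point X has camera coordinates R X + t. Camera axes: x right, y down, z forward; pixel columns grow to the right and rows downward; lengths in mm; the calibration is good to about 2 mm. A picture is of the moment at which its call begins. There is no depth.
- close_job(): hands the job in, once; it reports no verdict.
The state is a dict: "clock": time; "joint_positions": joint angles; "joint_velocities": joint speeds; "joint_efforts": joint torques, N m; "ee_pos": TCP position; "eef_rot": TCP orientation; "force": force on the tool from outside, world axes, zero at the start; "wrist_torque": the same for the moment, N m; "grip_width": opening from 0.0 (shut) to 1.0 (fully open).
Only numpy, scipy, OpenCV 4.12 (cv2) and the standard library are available. Lean on these libraries where they do the work, as an engineer would, in place of code of your own. Each camera call takes 0.05 s, during which the arm holds its last target.

## Working session

There is one attempt and no reset: what is moved stays moved. The work goes in short steps, Python scripts to look and compute and a shell command to move; the robot and the scene stay as the last step left them, time stands still between calls to the robot, and variables do not carry over. Pictures are saved under pics/ and viewed, and the job is handed in when it is done.

```bash
mkdir -p pics; ls; python3 - <<'E'
from workcell import *
import cv2
s=observe(); print({k:s[k] for k in("clock","ee_pos","eef_rot","force","grip_width")})
for n in("scene","top","wrist"):
    c=capture(n); cv2.imwrite(f"pics/{n}0.png",c["color"][:,:,::-1]); print(n,c["fx"],c["cx"],c["cy"],c["R"],c["t"])
E
```

```text
pics
{'clock': 0.0, 'ee_pos': array([ 242.45949351, -575.52146635,  230.5423388 ]), 'eef_rot': array([-3.07792499e+00, -6.21978177e-01,  6.95831643e-04]), 'force': array([0.26621682, 0.15492229, 0.27735187]), 'grip_width': 0.9979522910944922}
scene 437.66199041023765 316.8956531326236 244.33755538571134 [[-5.27891714e-01  8.49311591e-01  3.99260827e-04]
 [ 5.31915048e-01  3.30979521e-01 -7.79435013e-01]
 [-6.62115338e-01 -4.11244912e-01 -6.26482962e-01]] [ 207.07211955 -196.98308207 1449.49608147]
top 471.22472460471454 318.5198035103152 244.43339402459378 [[ 6.23223532e-02 -9.98056001e-01 -3.79193284e-04]
 [-9.76854666e-01 -6.09205592e-02 -2.05045473e-01]
 [ 2.04623765e-01  1.31493331e-02 -9.78752374e-01]] [  21.59851233  494.80234509 1262.47684098]
wrist 333.6973156381736 306.53246875882166 241.53110225860195 [[ 0.38731898 -0.92194376 -0.00192442]
 [-0.88376245 -0.37187145  0.28403444]
 [-0.26257941 -0.1083112  -0.95881215]] [-623.60365157  -35.92036881  379.1672013 ]
```

View pics/scene0.png

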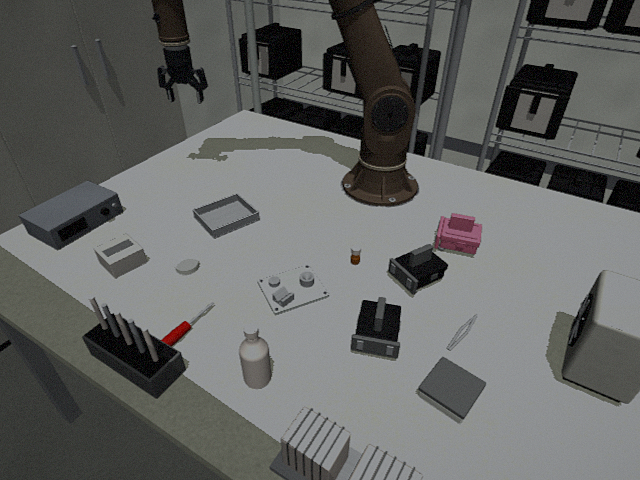

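View pics/top0.png

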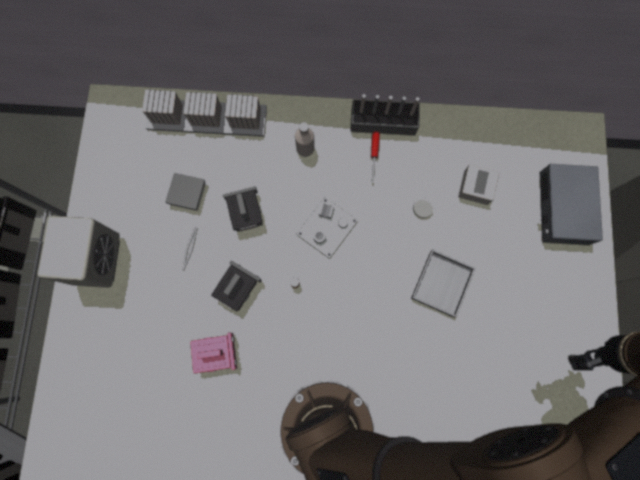

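View pics/wrist0.png

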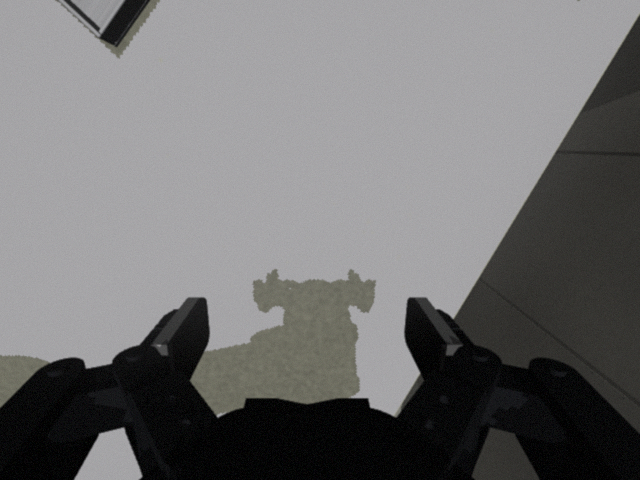

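The top view shows the two black pods at about (243,208) and (236,287), with the stand at (327,227), the tray at (443,283) and the pink decoy at (213,353). Next I'll zoom in to measure them.

```bash
cat > h.py <<'E'
from workcell import *
import numpy as np, cv2
def ray(c,u,v,z):
    R=np.array(c["R"]);t=np.array(c["t"])
    C=-R.T@t; d=R.T@np.array([(u-c["cx"])/c["fx"],(v-c["cy"])/c["fy"],1])
    return C+d*(z-C[2])/d[2]
def proj(c,X):
    p=np.array(c["R"])@np.array(X,float)+np.array(c["t"])
    return c["cx"]+c["fx"]*p[0]/p[2], c["cy"]+c["fy"]*p[1]/p[2]
def two(c1,p1,c2,p2):
    A=[];b=[]
    for c,(u,v) in((c1,p1),(c2,p2)):
        R=np.array(c["R"]);t=np.array(c["t"]);C=-R.T@t
        d=R.T@np.array([(u-c["cx"])/c["fx"],(v-c["cy"])/c["fy"],1]);d/=np.linalg.norm(d)
        P=np.eye(3)-np.outer(d,d);A.append(P);b.append(P@C)
    return np.linalg.lstsq(np.vstack(A),np.hstack(b),rcond=None)[0]
def crop(c,u0,v0,w,h,s,fn,gamma=0.6):
    im=c["color"][v0:v0+h,u0:u0+w,::-1]
    im=cv2.resize(im,None,fx=s,fy=s,interpolation=cv2.INTER_CUBIC)
    im=(255*(im/255.)**gamma).astype(np.uint8)
    for i in range(0,w,10):
        cv2.line(im,(i*s,0),(i*s,6 if i%50 else 14),(0,255,255),1)
        if (u0+i)%20==0: cv2.putText(im,str(u0+i),(i*s,24),0,.4,(0,0,255),1)
    for i in range(0,h,10):
        cv2.line(im,(0,i*s),(6,i*s),(0,255,255),1)
        if (v0+i)%20==0: cv2.putText(im,str(v0+i),(8,i*s+4),0,.4,(0,0,255),1)
    cv2.imwrite(fn,im)
E
python3 - <<'E'
from h import *
c=capture("top")
crop(c,160,170,130,150,4,"pics/t_pods.png")
crop(c,280,180,200,150,4,"pics/t_st.png")
for n,p,z in(("podtop",(242,207),101),("podlow",(235,286),101),("stand",(327,227),10),("tray",(443,283),30),("vial",(295,283),25),("bottle",(305,140),75),("coin",(423,209),16),("wipes",(480,184),50),("shipper",(186,191),34)): print(n,ray(c,*p,z).round(0))
E
```

```text
podtop [573. 266. 101.]
podlow [357. 264. 101.]
stand [554.  32.  10.]
tray [ 409. -300.   30.]
vial [384. 112.  25.]
bottle [791. 110.  75.]
coin [ 624. -244.   16.]
wipes [ 698. -399.   50.]
shipper [630. 445.  34.]
```

View pics/t_pods.png

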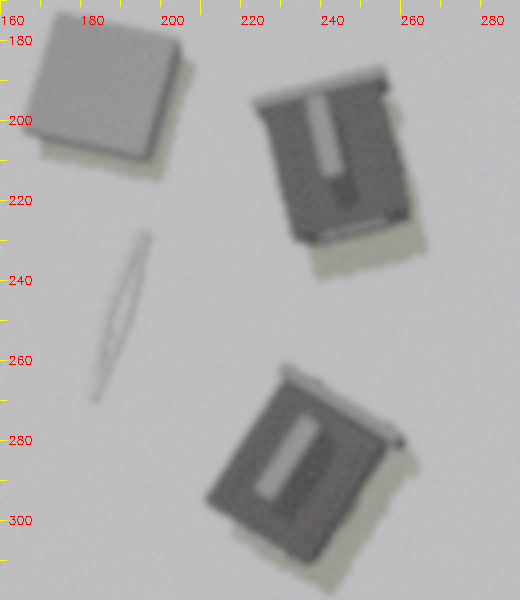

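View pics/t_st.png

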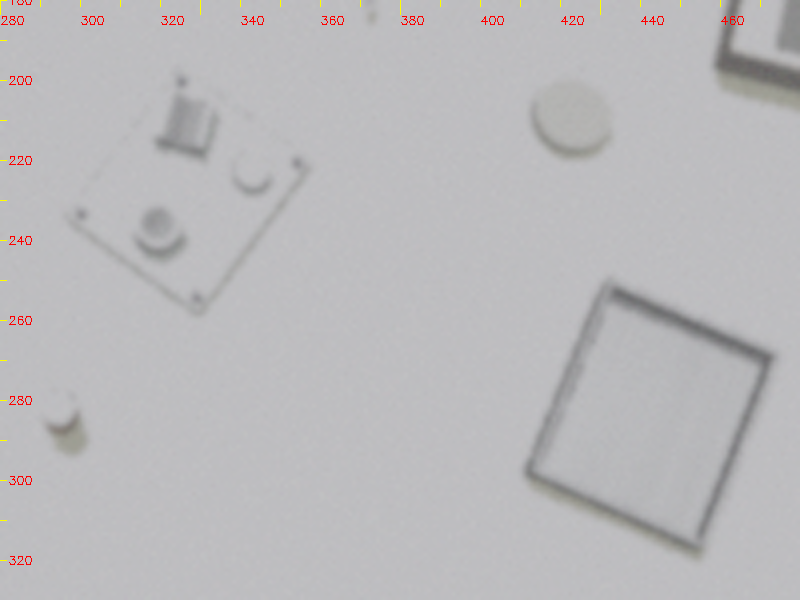

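```bash
cat >> h.py <<'E'
from scipy.spatial.transform import Rotation as Ro
def toolR(s): return Ro.from_rotvec(s["eef_rot"]).as_matrix()
def go(x,y,z,yaw_axis=None):
    """print tool shifts (cm) to reach; yaw_axis: world heading deg wanted for tool x (mod 180)"""
    s=observe();R=toolR(s);hx=np.degrees(np.arctan2(R[1,0],R[0,0]))
    d=R.T@(np.array([x,y,z])-s["ee_pos"])/10
    print("clock %.2f"%s["clock"],"tool x heading %.2f"%hx,"tcp",np.round(s["ee_pos"],1),"q7 %.2f"%s["joint_positions"][6],"F",np.round(s["force"],2),"w %.3f"%s["grip_width"])
    print("shift cm now",d.round(2))
    if yaw_axis is not None:
        e=-((yaw_axis-hx+90)%180-90)
        R2=R@Ro.from_rotvec([0,0,np.radians(e)]).as_matrix()
        print("yaw deg",round(e,2),"(alt ±180); after yaw shift cm",(R2.T@(np.array([x,y,z])-s["ee_pos"])/10).round(2), "tool z",R[:,2].round(3))
E
python3 - <<'E'
from h import *
s=observe();R=toolR(s);c=capture("wrist");C=-np.array(c["R"]).T@c["t"]
print("cam in tool",R.T@(C-s["ee_pos"]),"view dir tool",R.T@np.array(c["R"])[2])
print(R.round(3))
t=capture("top")
def hd(a,b): return np.degrees(np.arctan2(b[1]-a[1],b[0]-a[0]))
for n,a,b in(("P1",(242.2,214),(236.5,193.7)),("P2",(225.5,294),(237.5,274.5))):
    A=ray(t,*a,101);B=ray(t,*b,101);print(n,((A+B)/2).round(1),"len",np.linalg.norm(B-A).round(1),"head",hd(A,B).round(1))
co=[ray(t,*p,10) for p in((322,200),(351,221),(326,254),(297.5,233.5))]
print("stand c",np.mean(co,0).round(1),"head",hd((co[3]+co[2])/2,(co[0]+co[1])/2).round(1), np.linalg.norm(co[0]-co[1]),np.linalg.norm(co[1]-co[2]))
tr=[ray(t,*p,30) for p in((432,251),(471.5,268.5),(452,318.5),(411,298.5))]
print("tray c",np.mean(tr,0).round(1),"head",hd((tr[3]+tr[2])/2,(tr[0]+tr[1])/2).round(1),np.linalg.norm(tr[0]-tr[1]),np.linalg.norm(tr[1]-tr[2]))
E
```

```text
cam in tool [  72.62883132   -0.35932157 -141.95861708] view dir tool [-2.83894198e-01 -7.68533619e-04  9.58855304e-01]
[[ 0.922  0.388 -0.   ]
 [ 0.388 -0.922  0.001]
 [-0.    -0.001 -1.   ]]
P1 [581.7 274.5 101. ] len 60.3 head 20.5
P2 [361.  273.7 101. ] len 59.5 head -26.3
stand c [553.8  39.9  10. ] head -32.4 105.57357356927855 121.89807182123332
tray c [ 406.4 -296.6   30. ] head -21.5 119.25408811374132 152.18820253368114
```

```bash
python3 - <<'E'
from h import *
go(406,-297,250); go(554,40,250)
R=toolR(observe()); print((R.T@np.array([148,337,0])/10).round(2))
E
```

```text
clock 0.30 tool x heading 22.85 tcp [ 242.6 -575.8  231.1] q7 -0.08 F [ 0.49  0.9  -0.85] w 0.998
shift cm now [ 25.88 -19.35  -1.89]
clock 0.30 tool x heading 22.85 tcp [ 242.6 -575.8  231.1] q7 -0.08 F [ 0.49  0.9  -0.85] w 0.998
shift cm now [ 52.61 -44.66  -1.87]
[ 2.672e+01 -2.531e+01  1.000e-02]
```

```bash
python3 -m creep '[{"tx":1.5,"ty":-1.0,"tz":-0.5},{"tx":2.6,"ty":-2.0,"tz":-0.5},{"tx":2.8,"ty":-2.1,"tz":-0.5},{"tx":2.8,"ty":-2.1,"tz":-0.5},{"tx":2.8,"ty":-2.1},{"tx":2.8,"ty":-2.1},{"tx":2.8,"ty":-2.1},{"tx":2.8,"ty":-2.1},{"tx":2.7,"ty":-2.0},{"tx":1.6,"ty":-1.2},{"tx":0.8,"ty":-0.6},{}]'
python3 - <<'E'
from h import *
go(406,-297,250); go(554,40,250)
c=capture("wrist"); np.save("tray.npy",c,allow_pickle=True); cv2.imwrite("pics/w_tray.png",c["color"][:,:,::-1])
E
```

```text
clock 0.30 tool x heading 22.85 tcp [ 242.6 -575.8  231.1] q7 -0.08 F [ 0.49  0.9  -0.85] w 0.998
shift cm now [ 25.88 -19.35  -1.89]
clock 0.30 tool x heading 22.85 tcp [ 242.6 -575.8  231.1] q7 -0.08 F [ 0.49  0.9  -0.85] w 0.998
shift cm now [ 52.61 -44.66  -1.87]$[0]: bad value
```

View pics/w_tray.png

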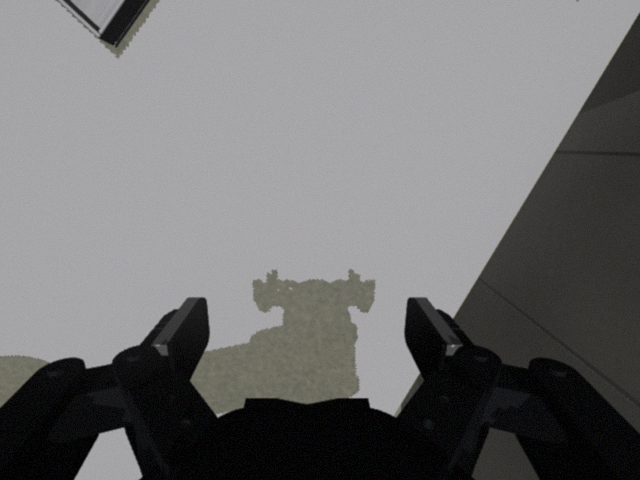

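```bash
python3 -m creep '[{"tx":1.5,"ty":-1.0,"tz":-0.5,"yaw":0,"fingers":8.5},{"tx":2.6,"ty":-2.0,"tz":-0.5,"yaw":0,"fingers":8.5}]'
```

```text
clock: 0.52
ee_pos: [266.1, -534.7, 240.8]
eef_rot: [3.08, 0.613, -0.003]
force: [1.5, 1.2, 0.6]
grip_width: 0.994
```

```bash
python3 -m creep '[{"tx":2.8,"ty":-2.1,"tz":-0.5,"yaw":0,"fingers":8.5},{"tx":2.8,"ty":-2.1,"tz":-0.5,"yaw":0,"fingers":8.5},{"tx":2.8,"ty":-2.1,"tz":0,"yaw":0,"fingers":8.5},{"tx":2.8,"ty":-2.1,"tz":0,"yaw":0,"fingers":8.5},{"tx":2.8,"ty":-2.1,"tz":0,"yaw":0,"fingers":8.5},{"tx":2.8,"ty":-2.1,"tz":0,"yaw":0,"fingers":8.5},{"tx":2.7,"ty":-2.0,"tz":0,"yaw":0,"fingers":8.5},{"tx":1.6,"ty":-1.2,"tz":0,"yaw":0,"fingers":8.5},{"tx":0.8,"ty":-0.6,"tz":0,"yaw":0,"fingers":8.5},{"tx":0,"ty":0,"tz":0,"yaw":0,"fingers":8.5},{"tx":0,"ty":0,"tz":0,"yaw":0,"fingers":8.5}]'
python3 - <<'E'
from h import *
go(406,-297,250); go(554,40,250)
c=capture("wrist"); np.save("tray.npy",c,allow_pickle=True); cv2.imwrite("pics/w_tray2.png",c["color"][:,:,::-1])
E
```

```text
clock: 1.43
ee_pos: [406.5, -297.1, 251.3]
eef_rot: [3.079, 0.622, -0.001]
force: [-0.1, -0.4, -0.7]
grip_width: 0.999
clock 1.43 tool x heading 22.83 tcp [ 406.5 -297.1  251.3] q7 -0.68 F [-0.05 -0.37 -0.69] w 0.999
shift cm now [-0.04 -0.03  0.13]
clock 1.43 tool x heading 22.83 tcp [ 406.5 -297.1  251.3] q7 -0.68 F [-0.05 -0.37 -0.69] w 0.999
shift cm now [ 26.68 -25.35   0.11]
```

View pics/w_tray2.png

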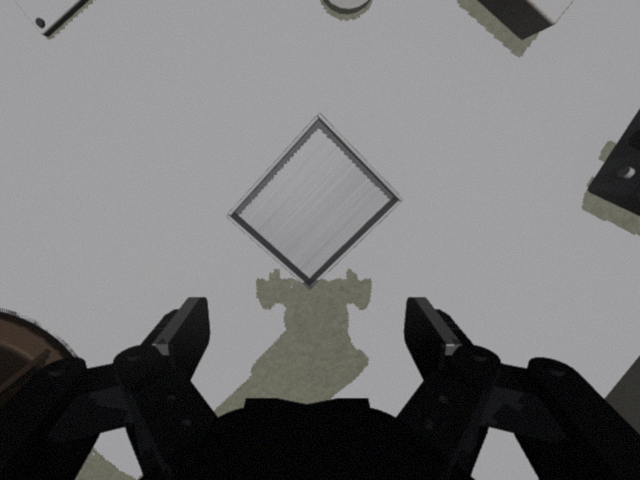

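The tray's rim corners are at about (320,113), (402,199), (309,289) and (228,214). Next, the stand.

```bash
python3 - <<'E'
from h import *
c=np.load("tray.npy",allow_pickle=True).item()
tr=[ray(c,*p,30) for p in((320,113),(402,199),(309,289),(228,214))]
print(np.mean(tr,0).round(1),[np.linalg.norm(tr[i]-tr[i-1]).round(1) for i in range(4)])
for i in range(4):
    d=tr[i]-tr[i-1];print(np.degrees(np.arctan2(d[1],d[0])).round(1))
E
python3 -m creep '[{"tx":1.5,"ty":-1.4,"tz":0,"yaw":0,"fingers":8.5},{"tx":2.6,"ty":-2.5,"tz":0,"yaw":0,"fingers":8.5},{"tx":2.7,"ty":-2.6,"tz":0,"yaw":0,"fingers":8.5},{"tx":2.7,"ty":-2.6,"tz":0,"yaw":0,"fingers":8.5},{"tx":2.7,"ty":-2.6,"tz":0,"yaw":0,"fingers":8.5},{"tx":2.7,"ty":-2.6,"tz":0,"yaw":0,"fingers":8.5},{"tx":2.7,"ty":-2.6,"tz":0,"yaw":0,"fingers":8.5},{"tx":2.7,"ty":-2.6,"tz":0,"yaw":0,"fingers":8.5},{"tx":2.7,"ty":-2.6,"tz":0,"yaw":0,"fingers":8.5},{"tx":2.3,"ty":-2.2,"tz":0,"yaw":0,"fingers":8.5},{"tx":1.3,"ty":-1.1,"tz":0,"yaw":0,"fingers":8.5},{"tx":0,"ty":0,"tz":0,"yaw":0,"fingers":8.5}]'
python3 -m creep '[{"tx":0,"ty":0,"tz":0,"yaw":0,"fingers":8.5}]'
python3 - <<'E'
from h import *
go(554,40,250); go(582,274,180,20.5)
c=capture("wrist"); np.save("stand.npy",c,allow_pickle=True); cv2.imwrite("pics/w_stand.png",c["color"][:,:,::-1])
E
```

```text
[ 413.8 -302.8   30. ] [np.float64(145.4), np.float64(126.4), np.float64(147.7), np.float64(127.6)]
-21.1
-111.4
159.3
67.6
clock: 2.48
ee_pos: [554.9, 43.7, 251.0]
eef_rot: [-3.077, -0.626, -0.001]
force: [0.6, 0.1, 0.1]
grip_width: 0.994
clock: 2.57
ee_pos: [553.9, 39.8, 250.8]
eef_rot: [3.079, 0.621, -0.001]
force: [0.5, -1.3, -0.1]
grip_width: 0.993
clock 2.57 tool x heading 22.80 tcp [553.9  39.8 250.8] q7 -1.45 F [ 0.48 -1.34 -0.11] w 0.993
shift cm now [ 0.02 -0.01  0.08]
clock 2.57 tool x heading 22.80 tcp [553.9  39.8 250.8] q7 -1.45 F [ 0.48 -1.34 -0.11] w 0.993
shift cm now [ 11.67 -20.5    7.06]
yaw deg 2.3 (alt ±180); after yaw shift cm [ 10.84 -20.95   7.06] tool z [-0.001 -0.001 -1.   ]
```

View pics/w_stand.png

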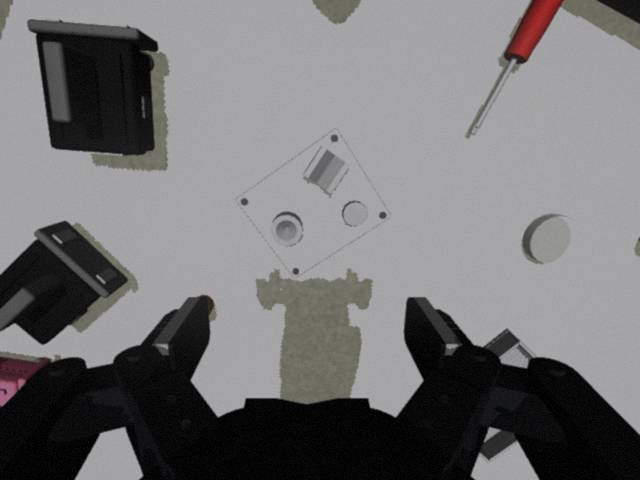

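The stand is in clear view: cone at about (287,230), groove at about (326,172), flat pad at about (355,213). I'll zoom in on it.

```bash
python3 - <<'E'
from h import *
c=np.load("stand.npy",allow_pickle=True).item()
crop(c,230,120,170,160,4,"pics/z_stand.png",1)
t=np.load("tray.npy",allow_pickle=True).item()
crop(t,220,105,190,190,4,"pics/z_tray.png",1) if 190*4<=600 else crop(t,220,105,190,190,3,"pics/z_tray.png",1)
E
```

```text
(no output)
```

View pics/z_stand.png

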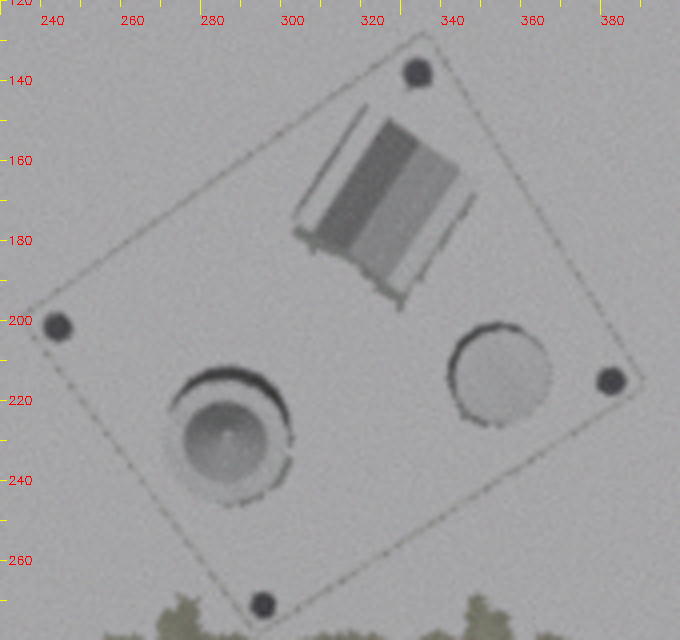

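View pics/z_tray.png

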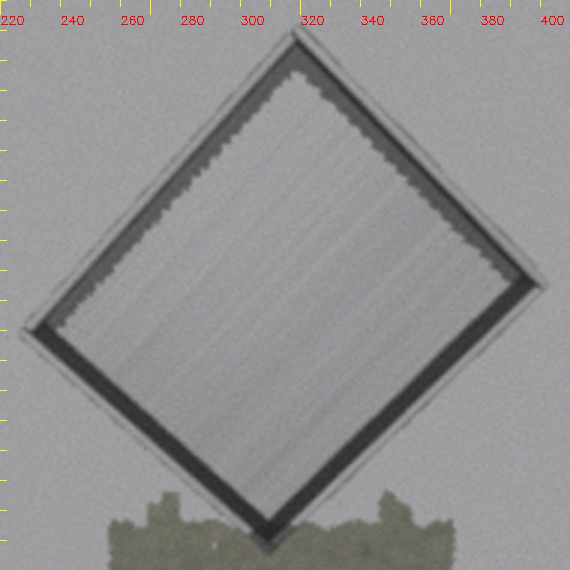

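```bash
python3 - <<'E'
from h import *
c=np.load("stand.npy",allow_pickle=True).item(); top=capture("top"); sc=capture("scene")
P=lambda L:[ray(c,230+a/4,120+b/4,z) for a,b,z in L]
hd=lambda a,b:np.degrees(np.arctan2(b[1]-a[1],b[0]-a[0])).round(1)
for L in([(423,31,10),(645,377,10),(255,635,10),(22,315,10)],[(417,73,10),(611,381,10),(263,605,10),(58,327,10)]):
    q=P(L);print(np.mean(q,0).round(1),hd((q[2]+q[3])/2,(q[0]+q[1])/2),np.linalg.norm(q[0]-q[1]).round(1),np.linalg.norm(q[1]-q[2]).round(1))
co,fl,gr=P([(225,441,30),(502,375,22.1),(386,200,30)])
print(co.round(1),fl.round(1),gr.round(1),"head",hd(co,(fl+gr)/2),"d",np.linalg.norm(co-(fl+gr)/2),np.linalg.norm(fl-gr))
h=np.radians(hd(co,(fl+gr)/2));print("origin from cone/front",(co+((fl+gr)/2-co)*38/74).round(1))
for n,X in(("co",co),("fl",fl),("gr",gr)): print(n,np.round(proj(top,X),1),np.round(proj(sc,X),1))
crop(sc,180,180,280,190,2,"pics/s_stand.png",.7)
crop(sc,250,255,85,65,8,"pics/s_st2.png",.8)
E
```

```text
[557.3  32.9  10. ] -32.4 116.9 140.6
[556.1  32.   10. ] -32.8 104.1 124.1
[524.8  52.9  30. ] [570.9 -12.5  22.1] [603.   37.9  30. ] head -32.9 d 74.11380520127538 60.30477968669271
origin from cone/front [556.7  32.2  28. ]
co [319.1 234.9] [306.6 275.8]
fl [342.7 221.3] [273.7 279.5]
gr [325.9 208.8] [282.8 293. ]
```

View pics/s_st2.png

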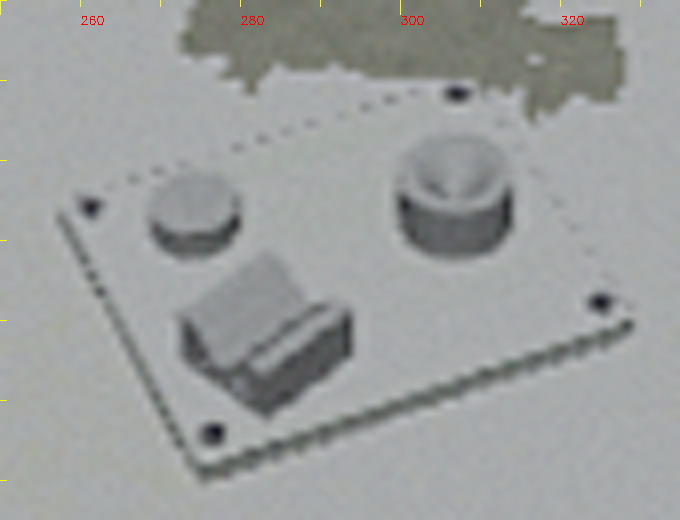

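Each estimate projects within about 1 px in all three views, so the stand origin is about (556.7, 32.2) with heading −32.8°. Next, pod P1.

```bash
python3 - <<'E'
from h import *
t=capture("top")
print(ray(t,241,204.2,101),ray(t,231.9,284.1,101))
go(580,270,250)
E
python3 -m creep '[{"tx":1.0,"ty":-1.5,"tz":0,"yaw":0,"fingers":8.5},{"tx":1.5,"ty":-2.7,"tz":0,"yaw":0,"fingers":8.5},{"tx":1.5,"ty":-2.7,"tz":0,"yaw":0,"fingers":8.5},{"tx":1.5,"ty":-2.7,"tz":0,"yaw":0,"fingers":8.5},{"tx":1.5,"ty":-2.7,"tz":0,"yaw":0,"fingers":8.5},{"tx":1.5,"ty":-2.7,"tz":0,"yaw":0,"fingers":8.5},{"tx":1.5,"ty":-2.7,"tz":0,"yaw":0,"fingers":8.5},{"tx":0.8,"ty":-1.5,"tz":0,"yaw":0,"fingers":8.5},{"tx":0,"ty":0,"tz":0,"yaw":0,"fingers":8.5},{"tx":0,"ty":0,"tz":0,"yaw":0,"fingers":8.5}]'
python3 - <<'E'
from h import *
go(580,270,250)
c=capture("wrist"); np.save("p1.npy",c,allow_pickle=True); cv2.imwrite("pics/w_p1.png",c["color"][:,:,::-1])
E
```

```text
[580.90096384 269.85016554 101.        ] [361.36265716 272.75822893 101.        ]
clock 2.77 tool x heading 22.66 tcp [553.3  38.7 251.2] q7 -1.45 F [-0.33 -0.22  0.25] w 0.994
shift cm now [ 11.37 -20.32   0.1 ]
clock: 3.6
ee_pos: [578.5, 259.7, 251.1]
eef_rot: [3.079, 0.623, -0.001]
force: [0.2, 0.3, -0.1]
grip_width: 0.993
clock 3.60 tool x heading 22.87 tcp [578.5 259.7 251.1] q7 -1.82 F [ 0.17  0.34 -0.06] w 0.993
shift cm now [ 0.54 -0.9   0.11]
```

View pics/w_p1.png

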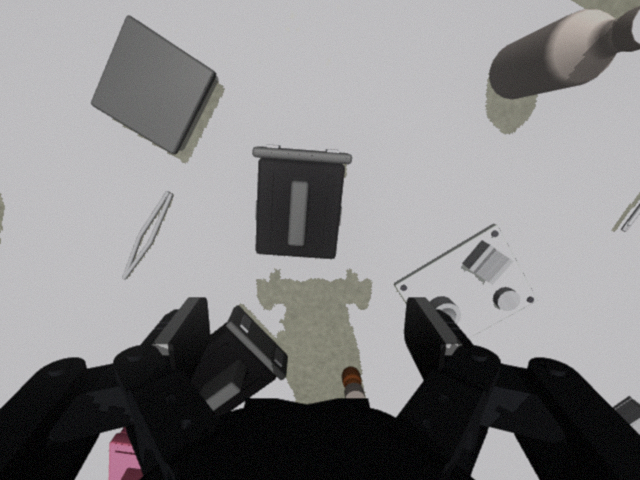

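```bash
python3 - <<'E'
from h import *
c=np.load("p1.npy",allow_pickle=True).item()
crop(c,240,135,125,135,4,"pics/z_p1.png",.6)
g=cv2.GaussianBlur(cv2.cvtColor(c["color"],cv2.COLOR_RGB2GRAY),(3,3),0)
print(g[215,265:335:3])
m=(g[165:256,264:334]>65).astype(np.uint8); cs,_=cv2.findContours(m,0,2)
k=max([x for x in cs],key=cv2.contourArea); r=cv2.minAreaRect(k); b=cv2.boxPoints(r)+[264,165]; print(b,r[1])
o=np.array(sorted(b.tolist(),key=lambda p:p[1])); f=(o[0]+o[1])/2;k2=(o[2]+o[3])/2
A,B=ray(c,*k2,101),ray(c,*f,101);print(((A+B)/2).round(1),np.linalg.norm(A-B),np.degrees(np.arctan2(*(B-A)[[1,0]])))
t=capture("top");print(proj(t,(A+B)/2))
E
```

```text
[ 46  43  40  41  41  40  40  40  65 104 108 106 105  87  36  38  38  38
  39  39  38  40  42  42]
[[287.21401024 244.57587433]
 [291.2295742  180.32685089]
 [307.72763062 181.35797882]
 [303.71206665 245.60700226]] (16.530248641967773, 64.3743896484375)
[586.  272.2 101. ] 58.36072150665142 18.85547721840828
(np.float64(240.31833992007458), np.float64(202.35245013113143))
```

View pics/z_p1.png

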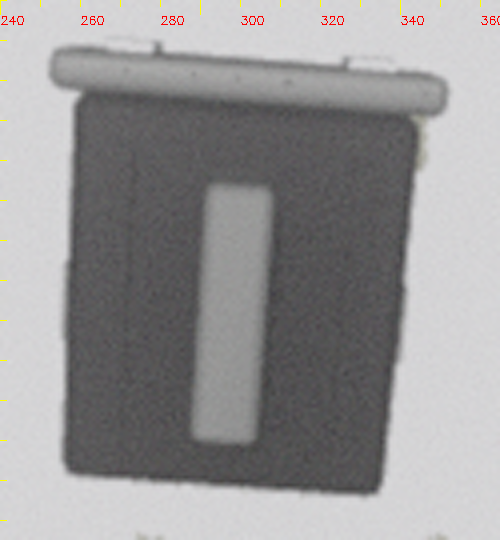

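```bash
python3 - <<'E'
from h import *
go(584.5,271.5,68,19.2)
E
```

```text
clock 3.70 tool x heading 22.71 tcp [579.  257.7 251.3] q7 -1.82 F [ 0.34 -0.19 -0.43] w 0.995
shift cm now [ 1.05 -1.08 18.32]
yaw deg 3.51 (alt ±180); after yaw shift cm [ 0.98 -1.15 18.32] tool z [ 0.    -0.001 -1.   ]
```

```bash
python3 -m creep '[{"tx":0,"ty":0,"tz":1,"yaw":3.5,"fingers":8.5},{"tx":1.0,"ty":-1.15,"tz":2,"yaw":0,"fingers":8.5},{"tx":0,"ty":0,"tz":2.5,"yaw":0,"fingers":8.5},{"tx":0,"ty":0,"tz":1.5,"yaw":0,"fingers":8.5},{"tx":0,"ty":0,"tz":0.5,"yaw":0,"fingers":8.5},{"tx":0,"ty":0,"tz":0,"yaw":0,"fingers":8.5},{"tx":0,"ty":0,"tz":0,"yaw":0,"fingers":8.5},{"tx":0,"ty":0,"tz":0,"yaw":0,"fingers":8.5}]'
python3 - <<'E'
from h import *
go(584.5,271.5,68,19.2)
c=capture("wrist"); cv2.imwrite("pics/w_p1b.png",c["color"][:,:,::-1])
g=cv2.GaussianBlur(cv2.cvtColor(c["color"],cv2.COLOR_RGB2GRAY),(3,3),0)
uc,vc=map(int,proj(c,[584.5,271.5,101])); print(uc,vc)
m=(g[vc-80:vc+80,uc-30:uc+30]>65).astype(np.uint8); cs,_=cv2.findContours(m,0,2)
for k in cs:
    if cv2.contourArea(k)<500: continue
    r=cv2.minAreaRect(k); b=cv2.boxPoints(r)+[uc-30,vc-80]; print(r[1])
    o=np.array(sorted(b.tolist(),key=lambda p:p[1])); f=(o[0]+o[1])/2;k2=(o[2]+o[3])/2
    A,B=ray(c,*k2,101),ray(c,*f,101);print(((A+B)/2).round(1),np.linalg.norm(A-B),np.degrees(np.arctan2(*(B-A)[[1,0]])))
E
```

```text
clock: 4.37
ee_pos: [585.0, 273.8, 177.9]
eef_rot: [-3.097, -0.526, -0.003]
force: [0.4, -0.6, 0.2]
grip_width: 0.993
clock 4.37 tool x heading 19.28 tcp [585.  273.8 177.9] q7 -1.92 F [ 0.37 -0.58  0.16] w 0.993
shift cm now [-0.15  0.2  10.99]
yaw deg 0.08 (alt ±180); after yaw shift cm [-0.15  0.2  10.99] tool z [ 0.002  0.001 -1.   ]
310 254
(59.0, 37.0)
[540.3 256.5 101. ] 30.126654094111416 19.37016685767557
(80.0, 21.0)
[586.5 272.  101. ] 57.95501585481531 19.418556836736702
```

View pics/w_p1b.png

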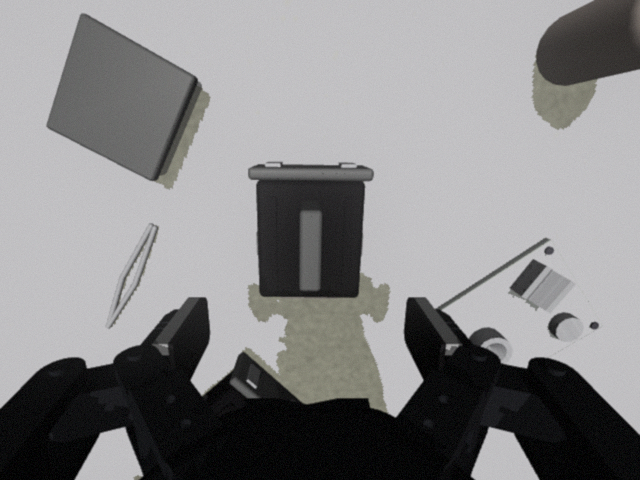

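The fin sits upright in view at about (311,250) and the two measurements agree. I'll descend and grip.

```bash
python3 -m creep '[{"tx":0.05,"ty":0.2,"tz":2,"yaw":0,"fingers":8.5},{"tx":0,"ty":0,"tz":2.5,"yaw":0,"fingers":8.5},{"tx":0,"ty":0,"tz":2.5,"yaw":0,"fingers":8.5},{"tx":0,"ty":0,"tz":2.0,"yaw":0,"fingers":8.5},{"tx":0,"ty":0,"tz":1.2,"yaw":0,"fingers":8.5},{"tx":0,"ty":0,"tz":0.8,"yaw":0,"fingers":8.5},{"tx":0,"ty":0,"tz":0,"yaw":0,"fingers":8.5},{"tx":0,"ty":0,"tz":0,"yaw":0,"fingers":8.5}]'
python3 - <<'E'
from h import *
go(585.5,272,68,19.4)
E
```

```text
clock: 5.08
ee_pos: [585.7, 272.8, 67.2]
eef_rot: [-3.097, -0.528, -0.002]
force: [-0.7, 0.7, 0.9]
grip_width: 0.996
clock 5.08 tool x heading 19.35 tcp [585.7 272.8  67.2] q7 -1.96 F [-0.67  0.73  0.92] w 0.996
shift cm now [-0.05  0.06 -0.08]
yaw deg -0.05 (alt ±180); after yaw shift cm [-0.05  0.06 -0.08] tool z [ 0.001  0.001 -1.   ]
```

```bash
python3 -m creep '[{"tx":0,"ty":0,"tz":0,"yaw":0,"fingers":4},{"tx":0,"ty":0,"tz":0,"yaw":0,"fingers":2.5},{"tx":0,"ty":0,"tz":0,"yaw":0,"fingers":2},{"tx":0,"ty":0,"tz":0,"yaw":0,"fingers":1},{"tx":0,"ty":0,"tz":0,"yaw":0,"fingers":1},{"tx":0,"ty":0,"tz":0,"yaw":0,"fingers":1},{"tx":0,"ty":0,"tz":0,"yaw":0,"fingers":1},{"tx":0,"ty":0,"tz":0,"yaw":0,"fingers":1}]' 50
python3 -m creep '[{"tx":0,"ty":0,"tz":0,"yaw":0,"fingers":1},{"tx":0,"ty":0,"tz":-0.3,"yaw":0,"fingers":1},{"tx":0,"ty":0,"tz":-0.7,"yaw":0,"fingers":1},{"tx":0,"ty":0,"tz":-1.0,"yaw":0,"fingers":1},{"tx":0,"ty":0,"tz":-1.0,"yaw":0,"fingers":1},{"tx":0,"ty":0,"tz":-0.5,"yaw":0,"fingers":1},{"tx":0,"ty":0,"tz":0,"yaw":0,"fingers":1},{"tx":0,"ty":0,"tz":0,"yaw":0,"fingers":1},{"tx":0,"ty":0,"tz":0,"yaw":0,"fingers":1},{"tx":0,"ty":0,"tz":0,"yaw":0,"fingers":1}]'
python3 -m creep '[{"tx":0,"ty":0,"tz":0,"yaw":0,"fingers":1},{"tx":0,"ty":0,"tz":0,"yaw":0,"fingers":1}]'
python3 - <<'E'
from h import *
F=[]
for i in range(4):
    c=capture("wrist");s=observe();F.append(s["force"]);
print(np.mean(F,0),np.array(F)[:,2],s["wrist_torque"]);cv2.imwrite("pics/w_l1.png",c["color"][:,:,::-1])
go(585.5,272,68)
E
```

```text
clock: 5.75
ee_pos: [585.4, 272.5, 66.6]
eef_rot: [-3.097, -0.528, -0.001]
force: [-0.2, 0.5, 3.8]
grip_width: 0.182
clock: 6.58
ee_pos: [584.9, 272.1, 100.7]
eef_rot: [3.096, 0.528, -0.002]
force: [0.4, 0.4, -7.5]
grip_width: 0.183
clock: 6.75
ee_pos: [585.0, 272.3, 100.9]
eef_rot: [3.097, 0.528, -0.001]
force: [-0.3, 0.1, -7.2]
grip_width: 0.178
[-0.39578416 -0.03825916 -6.89772961] [-6.19238984 -7.13578732 -6.80215083 -7.46059047] [-0.00311757 -0.00695417 -0.0157808 ]
clock 6.95 tool x heading 19.35 tcp [585.1 272.4 101.1] q7 -1.94 F [-0.58  0.04 -7.46] w 0.179
shift cm now [0.02 0.05 3.31]
```

View pics/w_l1.png

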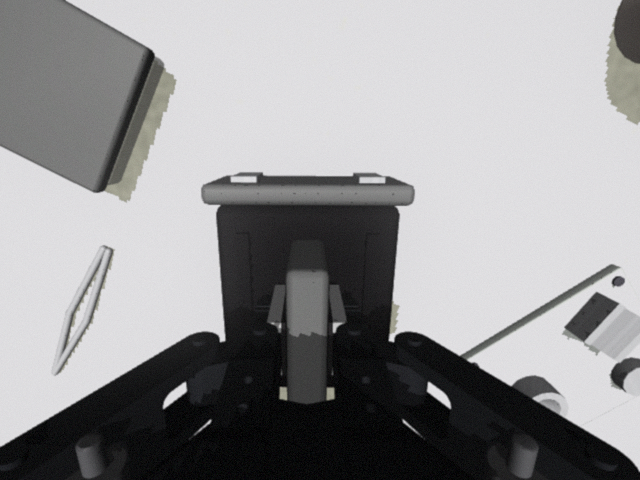

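P1 weighs about 6.9 N, or 0.70 kg, so it is the loaded pod. Next I'll check where it sits in the grip and plan the carry.

```bash
python3 - <<'E'
from h import *
c=capture("wrist");s=observe();R=toolR(s)
crop(c,190,165,240,150,3,"pics/z_l1.png",.5)
zf=s["ee_pos"][2]-66.8+101
for v in(264,268,270,272,276): print(v,(R.T@(ray(c,307,v,zf)-s["ee_pos"])).round(1))
go(556.7,32.2,130,-32.8)
E
```

```text
264 [ 32.6  -0.3 -34.2]
268 [ 31.2  -0.4 -34.2]
270 [ 30.4  -0.4 -34.2]
272 [ 29.7  -0.4 -34.2]
276 [ 28.2  -0.4 -34.2]
clock 7.00 tool x heading 19.35 tcp [585.2 272.4 101.2] q7 -1.94 F [-0.49  1.21 -7.44] w 0.182
shift cm now [-10.65  21.72  -2.88]
yaw deg 52.15 (alt ±180); after yaw shift cm [10.61 21.73 -2.88] tool z [-0. -0. -1.]
```

View pics/z_l1.png

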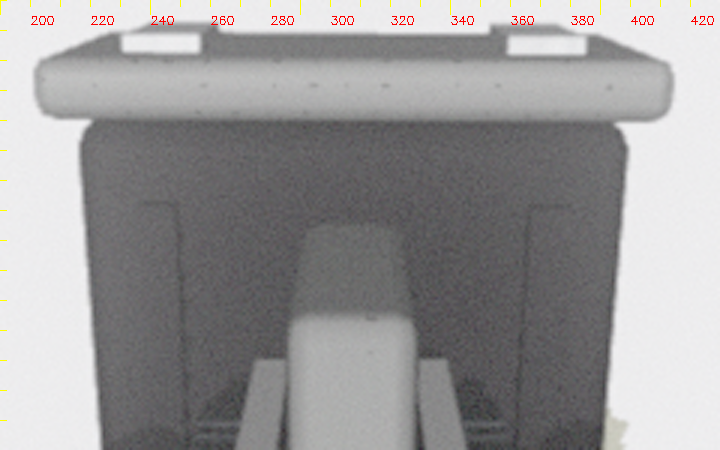

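The grip is centred on the fin: its front edge reads +30.3 mm against 30 expected. I'll carry it to the stand, translating first and then turning.

```bash
python3 -m creep '[{"tx":0,"ty":0,"tz":-1.2,"yaw":0,"fingers":1},{"tx":-0.5,"ty":1.0,"tz":-1.2,"yaw":0,"fingers":1},{"tx":-0.9,"ty":1.8,"tz":-0.5,"yaw":0,"fingers":1},{"tx":-1.2,"ty":2.5,"tz":0,"yaw":0,"fingers":1},{"tx":-1.3,"ty":2.6,"tz":0,"yaw":0,"fingers":1},{"tx":-1.3,"ty":2.6,"tz":0,"yaw":0,"fingers":1},{"tx":-1.3,"ty":2.6,"tz":0,"yaw":0,"fingers":1},{"tx":-1.3,"ty":2.6,"tz":0,"yaw":0,"fingers":1},{"tx":-1.2,"ty":2.5,"tz":0,"yaw":0,"fingers":1},{"tx":-0.9,"ty":1.8,"tz":0,"yaw":0,"fingers":1},{"tx":-0.5,"ty":1.1,"tz":0,"yaw":0,"fingers":1},{"tx":-0.3,"ty":0.6,"tz":0,"yaw":0,"fingers":1}]'
python3 -m creep '[{"tx":0,"ty":0,"tz":0,"yaw":2,"fingers":1},{"tx":0,"ty":0,"tz":0,"yaw":4,"fingers":1},{"tx":0,"ty":0,"tz":0,"yaw":5.5,"fingers":1},{"tx":0,"ty":0,"tz":0,"yaw":6,"fingers":1},{"tx":0,"ty":0,"tz":0,"yaw":6,"fingers":1},{"tx":0,"ty":0,"tz":0,"yaw":6,"fingers":1},{"tx":0,"ty":0,"tz":0,"yaw":6,"fingers":1},{"tx":0,"ty":0,"tz":0,"yaw":6,"fingers":1},{"tx":0,"ty":0,"tz":0,"yaw":5,"fingers":1},{"tx":0,"ty":0,"tz":0,"yaw":3.5,"fingers":1},{"tx":0,"ty":0,"tz":0,"yaw":2,"fingers":1},{"tx":0,"ty":0,"tz":0,"yaw":0,"fingers":1}]'
python3 -m creep '[{"tx":0,"ty":0,"tz":0,"yaw":0,"fingers":1},{"tx":0,"ty":0,"tz":0,"yaw":0,"fingers":1},{"tx":0,"ty":0,"tz":0,"yaw":0,"fingers":1}]'
python3 - <<'E'
from h import *
go(556.7,32.2,130,-32.8)
c=capture("wrist");cv2.imwrite("pics/w_c1.png",c["color"][:,:,::-1])
E
```

```text
clock: 8.0
ee_pos: [556.4, 29.4, 131.6]
eef_rot: [3.096, 0.523, 0.002]
force: [0.4, -0.4, -6.4]
grip_width: 0.179
clock: 9.0
ee_pos: [556.5, 34.0, 131.0]
eef_rot: [-3.014, 0.882, -0.001]
force: [0.1, -0.3, -6.5]
grip_width: 0.178
clock: 9.25
ee_pos: [556.2, 32.6, 130.5]
eef_rot: [-3.015, 0.881, -0.0]
force: [-0.0, -0.1, -6.7]
grip_width: 0.185
clock 9.25 tool x heading -32.57 tcp [556.2  32.6 130.5] q7 -2.35 F [-0.03 -0.13 -6.67] w 0.185
shift cm now [0.06 0.01 0.05]
yaw deg 0.23 (alt ±180); after yaw shift cm [0.06 0.01 0.05] tool z [ 0.  0. -1.]
```

View pics/w_c1.png

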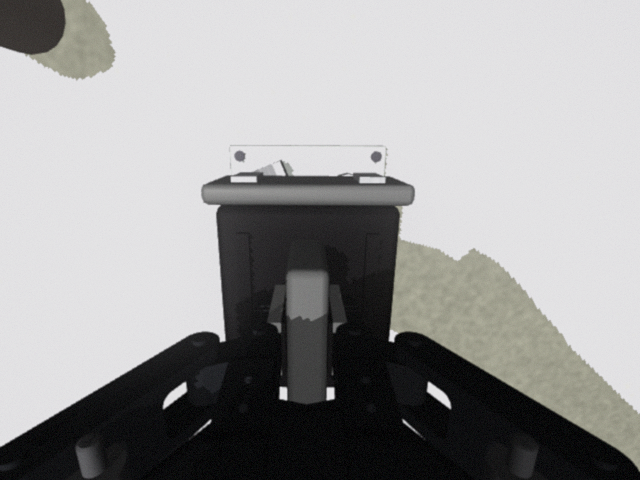

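The pod is over the stand, with the plate's front edge at row 146 and its corners at columns 230 and 387. I'll check the relative alignment.

```bash
python3 - <<'E'
from h import *
c=capture("wrist");s=observe();R=toolR(s)
crop(c,215,135,190,80,4,"pics/z_c1.png",.7)
for p in((230,146),(387,146),(239.5,156.5),(376.5,156.5)): print(p,(R.T@(ray(c,*p,10)-s["ee_pos"])).round(1))
E
```

```text
(230, 146) [ 69.7 -58.6 120.4]
(387, 146) [ 69.6  60.1 120.4]
(239.5, 156.5) [ 62.  -51.9 120.4]
(376.5, 156.5) [ 61.9  52.6 120.4]
```

View pics/z_c1.png

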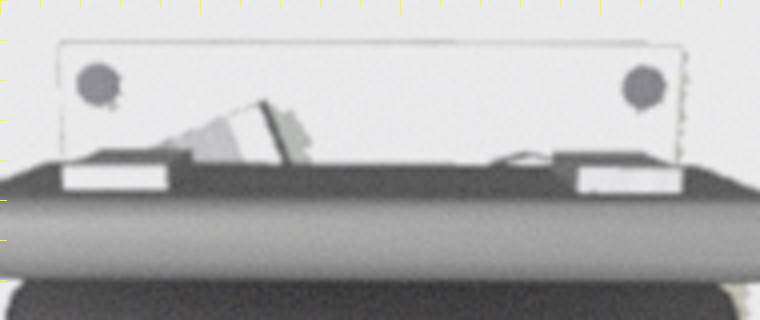

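```bash
python3 -m creep '[{"tx":0,"ty":0.05,"tz":0.5,"yaw":0.2,"fingers":1},{"tx":0,"ty":0,"tz":1.0,"yaw":0,"fingers":1},{"tx":0,"ty":0,"tz":1.0,"yaw":0,"fingers":1},{"tx":0,"ty":0,"tz":0.7,"yaw":0,"fingers":1},{"tx":0,"ty":0,"tz":0.3,"yaw":0,"fingers":1},{"tx":0,"ty":0,"tz":0.15,"yaw":0,"fingers":1},{"tx":0,"ty":0,"tz":0.1,"yaw":0,"fingers":1},{"tx":0,"ty":0,"tz":0,"yaw":0,"fingers":1},{"tx":0,"ty":0,"tz":0,"yaw":0,"fingers":1},{"tx":0,"ty":0,"tz":0,"yaw":0,"fingers":1}]'
python3 - <<'E'
from h import *
go(556.7,32.2,88.8,-32.8)
E
```

```text
clock: 10.18
ee_pos: [556.2, 31.8, 93.2]
eef_rot: [-3.013, 0.888, -0.001]
force: [0.2, 0.3, -7.0]
grip_width: 0.176
clock 10.18 tool x heading -32.86 tcp [556.2  31.8  93.2] q7 -2.36 F [ 0.24  0.34 -6.99] w 0.176
shift cm now [ 0.02 -0.06  0.44]
yaw deg -0.06 (alt ±180); after yaw shift cm [ 0.02 -0.06  0.44] tool z [ 0.001  0.    -1.   ]
```

Still free and 4.4 mm from home, with no rim contact. I'll continue in 1 mm steps.

```bash
python3 -m creep '[{"tx":0,"ty":0,"tz":0.1,"yaw":0,"fingers":1},{"tx":0,"ty":0,"tz":0.1,"yaw":0,"fingers":1},{"tx":0,"ty":0,"tz":0.1,"yaw":0,"fingers":1},{"tx":0,"ty":0,"tz":0,"yaw":0,"fingers":1},{"tx":0,"ty":0,"tz":0,"yaw":0,"fingers":1},{"tx":0,"ty":0,"tz":0,"yaw":0,"fingers":1}]'
python3 -m creep '[{"tx":0,"ty":0,"tz":0.05,"yaw":0,"fingers":1},{"tx":0,"ty":0,"tz":0.05,"yaw":0,"fingers":1},{"tx":0,"ty":0,"tz":0,"yaw":0,"fingers":1},{"tx":0,"ty":0,"tz":0,"yaw":0,"fingers":1}]'
```

```text
clock: 10.68
ee_pos: [556.1, 31.8, 89.9]
eef_rot: [-3.013, 0.889, -0.0]
force: [0.8, 0.0, -6.8]
grip_width: 0.177
clock: 11.02
ee_pos: [556.6, 31.9, 89.2]
eef_rot: [-3.013, 0.888, -0.002]
force: [1.2, 1.3, -2.9]
grip_width: 0.18
```

```bash
python3 -m creep '[{"tx":0,"ty":0,"tz":0.03,"yaw":0,"fingers":1},{"tx":0,"ty":0,"tz":0.02,"yaw":0,"fingers":1},{"tx":0,"ty":0,"tz":0,"yaw":0,"fingers":1},{"tx":0,"ty":0,"tz":0,"yaw":0,"fingers":1},{"tx":0,"ty":0,"tz":0,"yaw":0,"fingers":1}]' 20
python3 - <<'E'
from h import *
go(556.7,32.2,88.8,-32.8); print(observe()["wrist_torque"])
E
```

```text
clock: 11.43
ee_pos: [556.8, 31.9, 88.9]
eef_rot: [-3.013, 0.888, -0.003]
force: [3.1, -1.1, 5.3]
grip_width: 0.181
clock 11.43 tool x heading -32.86 tcp [556.8  31.9  88.9] q7 -2.36 F [ 3.08 -1.09  5.35] w 0.181
shift cm now [-0.02 -0.03  0.01]
yaw deg -0.06 (alt ±180); after yaw shift cm [-0.02 -0.03  0.01] tool z [ 0.002  0.    -1.   ]
[ 0.04991079 -0.70599297  0.01601341]
```

At home height (88.9 against 88.8 mm) with light contact. I'll release slowly.

```bash
python3 -m creep '[{"tx":0,"ty":0,"tz":-0.03,"yaw":0,"fingers":1},{"tx":0,"ty":0,"tz":0,"yaw":0,"fingers":1.7},{"tx":0,"ty":0,"tz":0,"yaw":0,"fingers":1.9},{"tx":0,"ty":0,"tz":0,"yaw":0,"fingers":2.2},{"tx":0,"ty":0,"tz":0,"yaw":0,"fingers":3},{"tx":0,"ty":0,"tz":0,"yaw":0,"fingers":4.5},{"tx":0,"ty":0,"tz":0,"yaw":0,"fingers":6.5},{"tx":0,"ty":0,"tz":0,"yaw":0,"fingers":8},{"tx":0,"ty":0,"tz":0,"yaw":0,"fingers":8},{"tx":0,"ty":0,"tz":0,"yaw":0,"fingers":8}]' 20
python3 - <<'E'
from h import *
go(556.7,32.2,200)
c=capture("wrist");cv2.imwrite("pics/w_r1.png",c["color"][:,:,::-1])
c=capture("scene");crop(c,200,180,260,190,3,"pics/s_r1.png",.6)
E
```

```text
clock: 12.27
ee_pos: [555.9, 31.8, 88.6]
eef_rot: [3.013, -0.888, -0.0]
force: [1.6, 0.3, -0.3]
grip_width: 0.939
clock 12.27 tool x heading -32.86 tcp [555.9  31.8  88.6] q7 -2.36 F [ 1.62  0.27 -0.29] w 0.939
shift cm now [  0.05  -0.08 -11.14]
```

View pics/w_r1.png

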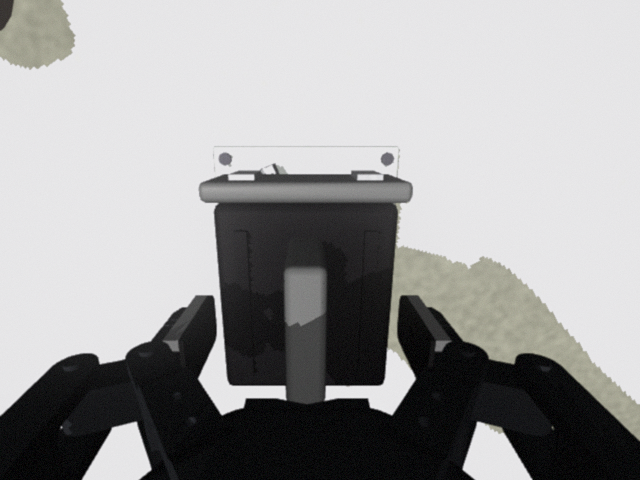

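View pics/s_r1.png

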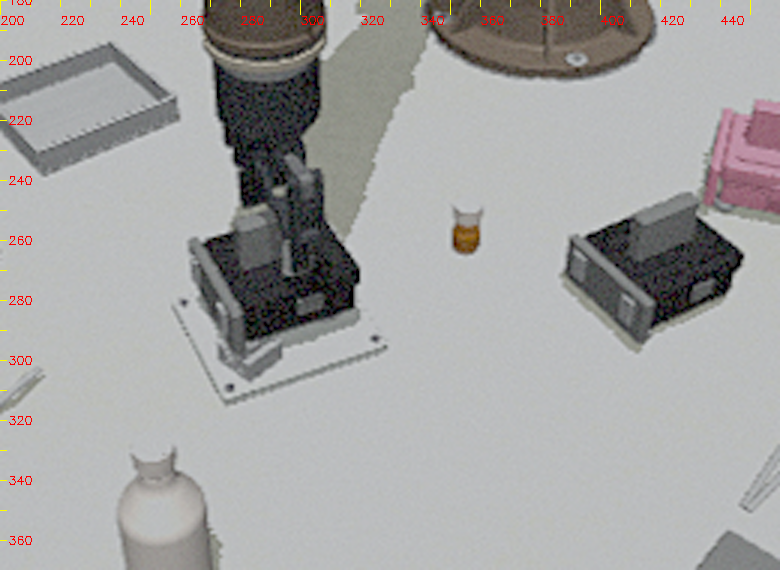

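The pod stands on the stand, fin clear of the open jaws. I'll lift straight up, then go to the other pod.

```bash
python3 -m creep '[{"tx":0,"ty":0,"tz":-0.5,"yaw":0,"fingers":8.5},{"tx":0,"ty":0,"tz":-1.5,"yaw":0,"fingers":8.5},{"tx":0,"ty":0,"tz":-2.5,"yaw":0,"fingers":8.5},{"tx":0,"ty":0,"tz":-3,"yaw":0,"fingers":8.5},{"tx":0,"ty":0,"tz":-3,"yaw":0,"fingers":8.5},{"tx":0,"ty":0,"tz":-2.5,"yaw":0,"fingers":8.5},{"tx":0,"ty":0,"tz":-1,"yaw":0,"fingers":8.5},{"tx":0,"ty":0,"tz":0,"yaw":0,"fingers":8.5},{"tx":0,"ty":0,"tz":0,"yaw":0,"fingers":8.5}]'
python3 - <<'E'
from h import *
go(361,272,230,-27)
c=capture("wrist");np.save("r2.npy",c,allow_pickle=True);cv2.imwrite("pics/w_r2.png",c["color"][:,:,::-1])
E
```

```text
clock: 13.12
ee_pos: [555.8, 31.8, 228.6]
eef_rot: [-3.013, 0.888, -0.001]
force: [-0.1, -1.4, -1.1]
grip_width: 0.996
clock 13.12 tool x heading -32.85 tcp [555.8  31.8 228.6] q7 -2.33 F [-0.07 -1.42 -1.08] w 0.996
shift cm now [-29.4   -9.61  -0.15]
yaw deg -5.85 (alt ±180); after yaw shift cm [-28.26 -12.56  -0.15] tool z [ 0.001  0.    -1.   ]
```

View pics/w_r2.png

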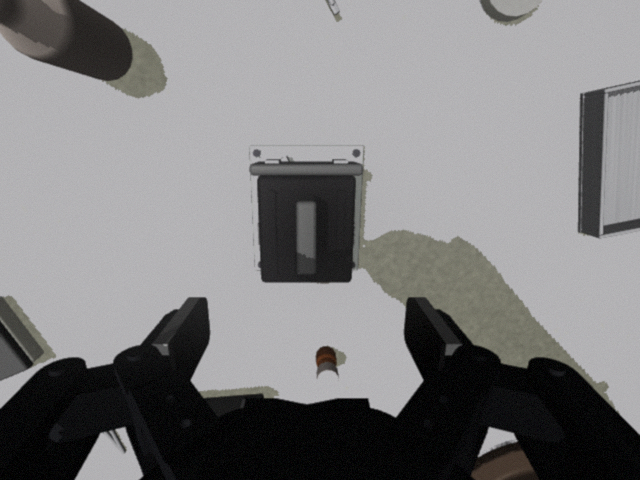

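The seated pod is central and square on the plate. For the second pod, joint 7 would run out of range at this heading, so I'll use the half-turned grasp at heading 153°.

```bash
python3 -m creep '[{"tx":0,"ty":0,"tz":0,"yaw":-4,"fingers":8.5},{"tx":0,"ty":0,"tz":0,"yaw":-7,"fingers":8.5},{"tx":0,"ty":0,"tz":0,"yaw":-7,"fingers":8.5},{"tx":0,"ty":0,"tz":0,"yaw":-7,"fingers":8.5},{"tx":0,"ty":0,"tz":0,"yaw":-7,"fingers":8.5},{"tx":0,"ty":0,"tz":0,"yaw":-7,"fingers":8.5},{"tx":0,"ty":0,"tz":0,"yaw":-7,"fingers":8.5},{"tx":0,"ty":0,"tz":0,"yaw":-7,"fingers":8.5},{"tx":0,"ty":0,"tz":0,"yaw":-7,"fingers":8.5},{"tx":0,"ty":0,"tz":0,"yaw":-7,"fingers":8.5},{"tx":0,"ty":0,"tz":0,"yaw":-7,"fingers":8.5},{"tx":0,"ty":0,"tz":0,"yaw":-7,"fingers":8.5}]'
python3 -m creep '[{"tx":0,"ty":0,"tz":0,"yaw":-7,"fingers":8.5},{"tx":0,"ty":0,"tz":0,"yaw":-7,"fingers":8.5},{"tx":0,"ty":0,"tz":0,"yaw":-7,"fingers":8.5},{"tx":0,"ty":0,"tz":0,"yaw":-7,"fingers":8.5},{"tx":0,"ty":0,"tz":0,"yaw":-7,"fingers":8.5},{"tx":0,"ty":0,"tz":0,"yaw":-7,"fingers":8.5},{"tx":0,"ty":0,"tz":0,"yaw":-7,"fingers":8.5},{"tx":0,"ty":0,"tz":0,"yaw":-7,"fingers":8.5},{"tx":0,"ty":0,"tz":0,"yaw":-7,"fingers":8.5},{"tx":0,"ty":0,"tz":0,"yaw":-7,"fingers":8.5},{"tx":0,"ty":0,"tz":0,"yaw":-7,"fingers":8.5},{"tx":0,"ty":0,"tz":0,"yaw":-7,"fingers":8.5}]'
python3 -m creep '[{"tx":0,"ty":0,"tz":0,"yaw":-7,"fingers":8.5},{"tx":0,"ty":0,"tz":0,"yaw":-7,"fingers":8.5},{"tx":0,"ty":0,"tz":0,"yaw":-5,"fingers":8.5},{"tx":0,"ty":0,"tz":0,"yaw":-2,"fingers":8.5},{"tx":0,"ty":0,"tz":0,"yaw":0,"fingers":8.5}]'
python3 - <<'E'
from h import *
go(361,272,230,-27)
c=np.load("r2.npy",allow_pickle=True).item()
g=cv2.GaussianBlur(cv2.cvtColor(c["color"],cv2.COLOR_RGB2GRAY),(3,3),0)
crop(c,240,135,135,150,4,"pics/z_r2.png",.6)
E
```

```text
clock: 14.17
ee_pos: [554.9, 31.6, 226.6]
eef_rot: [-2.863, -1.29, 0.005]
force: [0.9, -0.1, -0.4]
grip_width: 0.997
clock: 15.17
ee_pos: [554.9, 31.7, 226.7]
eef_rot: [-1.264, -2.873, 0.002]
force: [0.7, 0.0, 0.7]
grip_width: 0.993
clock: 15.58
ee_pos: [554.9, 31.6, 226.7]
eef_rot: [-0.726, -3.053, 0.0]
force: [0.4, 0.1, -0.6]
grip_width: 0.992
clock 15.58 tool x heading 153.25 tcp [554.9  31.6 226.7] q7 0.64 F [ 0.44  0.07 -0.6 ] w 0.992
shift cm now [28.14 12.74 -0.25]
yaw deg 0.25 (alt ±180); after yaw shift cm [28.2  12.62 -0.25] tool z [-0.003  0.001 -1.   ]
```

View pics/z_r2.png

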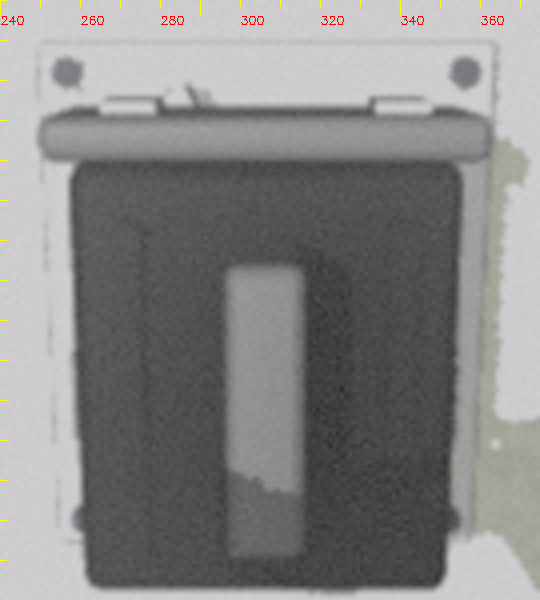

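```bash
python3 -m creep '[{"tx":1.4,"ty":0.6,"tz":0,"yaw":0,"fingers":8.5},{"tx":2.6,"ty":1.2,"tz":0,"yaw":0,"fingers":8.5},{"tx":3.0,"ty":1.3,"tz":0,"yaw":0,"fingers":8.5},{"tx":3.0,"ty":1.3,"tz":0,"yaw":0,"fingers":8.5},{"tx":3.0,"ty":1.3,"tz":0,"yaw":0,"fingers":8.5},{"tx":3.0,"ty":1.3,"tz":0,"yaw":0,"fingers":8.5},{"tx":3.0,"ty":1.4,"tz":0,"yaw":0,"fingers":8.5},{"tx":3.0,"ty":1.4,"tz":0,"yaw":0,"fingers":8.5},{"tx":2.9,"ty":1.4,"tz":0,"yaw":0,"fingers":8.5},{"tx":2.2,"ty":1.0,"tz":0,"yaw":0,"fingers":8.5},{"tx":1.0,"ty":0.4,"tz":0,"yaw":0,"fingers":8.5},{"tx":0,"ty":0,"tz":0,"yaw":0,"fingers":8.5}]'
python3 -m creep '[{"tx":0,"ty":0,"tz":0,"yaw":0,"fingers":8.5},{"tx":0,"ty":0,"tz":0,"yaw":0,"fingers":8.5},{"tx":0,"ty":0,"tz":0,"yaw":0,"fingers":8.5}]'
cat > fin.py <<'E'
from h import *
import sys
c=capture("wrist");cv2.imwrite(sys.argv[1],c["color"][:,:,::-1])
x,y=float(sys.argv[2]),float(sys.argv[3])
go(x,y,68,-27)
g=cv2.GaussianBlur(cv2.cvtColor(c["color"],cv2.COLOR_RGB2GRAY),(3,3),0)
uc,vc=map(int,proj(c,[x,y,101])); print(uc,vc)
m=(g[vc-60:vc+60,uc-30:uc+30]>65).astype(np.uint8); cs,_=cv2.findContours(m,0,2)
for k in cs:
    if cv2.contourArea(k)<400: continue
    r=cv2.minAreaRect(k); b=cv2.boxPoints(r)+[uc-30,vc-60]; print(r[1])
    o=np.array(sorted(b.tolist(),key=lambda p:p[1])); f=(o[0]+o[1])/2;k2=(o[2]+o[3])/2
    A,B=ray(c,*k2,101),ray(c,*f,101);print(((A+B)/2).round(1),np.linalg.norm(A-B),np.degrees(np.arctan2(*(B-A)[[1,0]])))
E
python3 fin.py pics/w_p2.png 361 272
```

```text
clock: 16.58
ee_pos: [359.4, 273.2, 228.4]
eef_rot: [-0.723, -3.056, -0.0]
force: [0.1, 0.8, -0.1]
grip_width: 0.994
clock: 16.83
ee_pos: [363.0, 269.8, 228.2]
eef_rot: [-0.734, -3.055, 0.001]
force: [1.1, -0.4, -0.4]
grip_width: 0.999
clock 16.88 tool x heading 152.99 tcp [362.9 270.  228.3] q7 0.08 F [ 0.81  0.58 -1.04] w 0.991
shift cm now [ 0.26  0.1  16.03]
yaw deg -0.01 (alt ±180); after yaw shift cm [ 0.26  0.1  16.03] tool z [-0.    -0.001 -1.   ]
307 229
(80.0, 59.0)
[375.9 263.7 101. ] 70.98809818119766 152.93046049762245
```

View pics/w_p2.png

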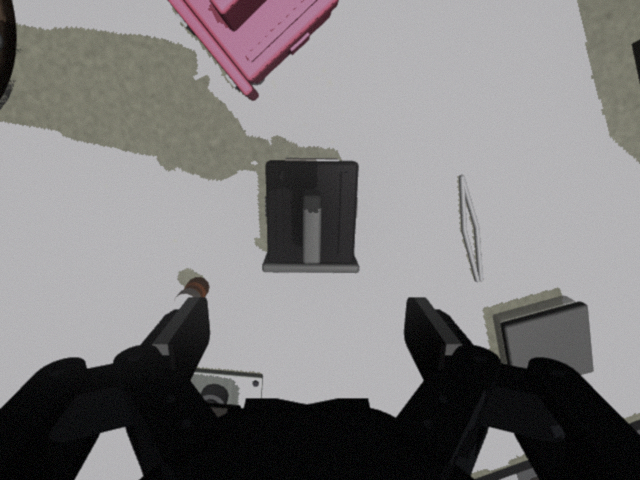

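```bash
python3 - <<'E'
from h import *
c=capture("wrist");crop(c,250,150,120,130,4,"pics/z_p2.png",.5); np.save("p2.npy",c,allow_pickle=True)
E
```

```text
(no output)
```

View pics/z_p2.png

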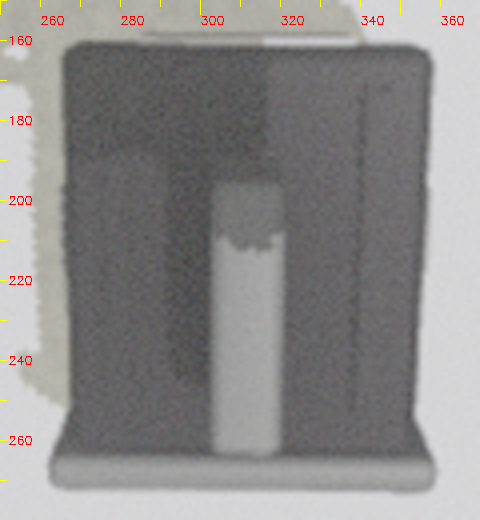

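```bash
python3 - <<'E'
from h import *
c=np.load("p2.npy",allow_pickle=True).item()
N=ray(c,311.6,263.2,101);F=ray(c,312.1,204,101);Bk=ray(c,312.3,161.5,60)
h=np.arctan2(*(F-N)[[1,0]]);d=np.array([np.cos(h),np.sin(h),0]);print(np.degrees(h),"from near end",N+30*d,"back edge",Bk-55*d,np.linalg.norm(F-N))
# sides of body at z=60 
L=ray(c,266,161.5,60);R_=ray(c,357.5,162.5,60);print("back width",np.linalg.norm(L-R_),"normal heading",np.degrees(np.arctan2(*(R_-L)[[1,0]])), (L+R_)/2-55*d)
f1=ray(c,262.5,272,60);f2=ray(c,359,272.5,60);print("flange w",np.linalg.norm(f1-f2),np.degrees(np.arctan2(*(f2-f1)[[1,0]])))
E
```

```text
152.72469144519678 from near end [362.23092419 275.87966838 101.        ] back edge [364.39482263 275.3517012   60.        ] 51.19942577109363
back width 82.87237012049445 normal heading 62.32894039956432 [364.56655685 274.71853005  60.        ]
flange w 96.10227811559005 62.645053019394986
```

P2 measures about (363, 275), heading 152.6° (front towards −27.4°). I'll align, descend and grip.

```bash
python3 - <<'E'
from h import *
go(363,275,68,-27.4)
E
python3 -m creep '[{"tx":0.2,"ty":-0.4,"tz":2,"yaw":0.3,"fingers":8.5},{"tx":0,"ty":0,"tz":2.5,"yaw":0,"fingers":8.5},{"tx":0,"ty":0,"tz":2.5,"yaw":0,"fingers":8.5},{"tx":0,"ty":0,"tz":1,"yaw":0,"fingers":8.5},{"tx":0,"ty":0,"tz":0.0,"yaw":0,"fingers":8.5},{"tx":0,"ty":0,"tz":0,"yaw":0,"fingers":8.5},{"tx":0,"ty":0,"tz":0,"yaw":0,"fingers":8.5}]'
python3 - <<'E'
from h import *
go(363,275,68,-27.4)
c=capture("wrist");cv2.imwrite("pics/w_p2b.png",c["color"][:,:,::-1])
E
```

```text
clock 16.93 tool x heading 153.01 tcp [362.8 270.2 228.4] q7 0.08 F [-0.51 -0.48  0.02] w 0.997
shift cm now [ 0.2   0.45 16.04]
yaw deg 0.41 (alt ±180); after yaw shift cm [ 0.21  0.44 16.04] tool z [-0. -0. -1.]
clock: 17.52
ee_pos: [359.1, 269.1, 149.7]
eef_rot: [0.738, 3.053, 0.002]
force: [0.2, -0.1, -0.1]
grip_width: 0.994
clock 17.52 tool x heading 152.83 tcp [359.1 269.1 149.7] q7 -0.04 F [ 0.15 -0.07 -0.08] w 0.994
shift cm now [-0.07  0.69  8.17]
yaw deg 0.23 (alt ±180); after yaw shift cm [-0.07  0.69  8.17] tool z [ 0.001  0.001 -1.   ]
```

View pics/w_p2b.png

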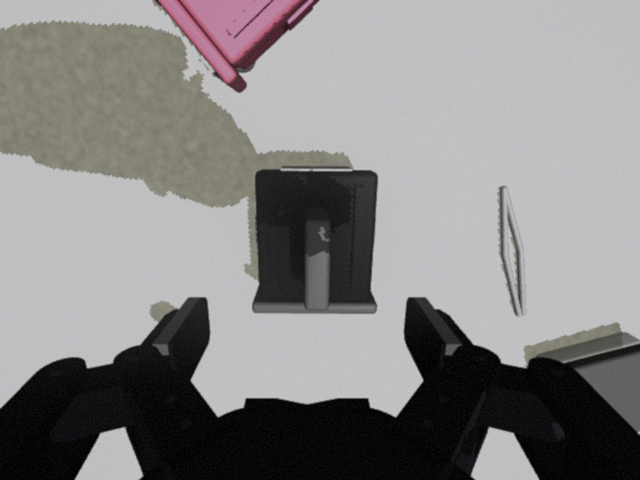

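I entered ty with the wrong sign; the jaws are still well above the fin at about (317,255). Correcting with ty +0.7, then descending.

```bash
python3 -m creep '[{"tx":-0.05,"ty":0.7,"tz":0,"yaw":0.2,"fingers":8.5},{"tx":0,"ty":0,"tz":1.5,"yaw":0,"fingers":8.5},{"tx":0,"ty":0,"tz":1.5,"yaw":0,"fingers":8.5},{"tx":0,"ty":0,"tz":0,"yaw":0,"fingers":8.5},{"tx":0,"ty":0,"tz":0,"yaw":0,"fingers":8.5},{"tx":0,"ty":0,"tz":0,"yaw":0,"fingers":8.5}]'
python3 - <<'E'
from h import *
go(363,275,68,-27.4)
c=capture("wrist");cv2.imwrite("pics/w_p2c.png",c["color"][:,:,::-1])
E
```

```text
clock: 18.07
ee_pos: [362.5, 275.2, 119.5]
eef_rot: [0.742, 3.052, 0.001]
force: [0.0, 0.4, -0.3]
grip_width: 0.997
clock 18.07 tool x heading 152.65 tcp [362.5 275.2 119.5] q7 -0.11 F [ 0.04  0.36 -0.29] w 0.997
shift cm now [-0.05  0.    5.15]
yaw deg 0.05 (alt ±180); after yaw shift cm [-0.05  0.    5.15] tool z [ 0.001  0.001 -1.   ]
```

View pics/w_p2c.png

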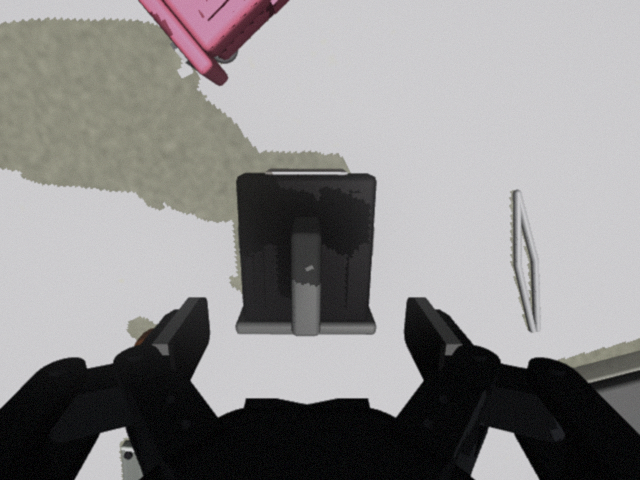

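The fin is now centred between the jaws at u≈306. I'll descend, grip and lift.

```bash
python3 -m creep '[{"tx":0,"ty":0,"tz":1.2,"yaw":0,"fingers":8.5},{"tx":0,"ty":0,"tz":1.6,"yaw":0,"fingers":8.5},{"tx":0,"ty":0,"tz":1.3,"yaw":0,"fingers":8.5},{"tx":0,"ty":0,"tz":0.8,"yaw":0,"fingers":8.5},{"tx":0,"ty":0,"tz":0.3,"yaw":0,"fingers":8.5},{"tx":0,"ty":0,"tz":0,"yaw":0,"fingers":8.5},{"tx":0,"ty":0,"tz":0,"yaw":0,"fingers":5},{"tx":0,"ty":0,"tz":0,"yaw":0,"fingers":3},{"tx":0,"ty":0,"tz":0,"yaw":0,"fingers":2},{"tx":0,"ty":0,"tz":0,"yaw":0,"fingers":1},{"tx":0,"ty":0,"tz":0,"yaw":0,"fingers":1},{"tx":0,"ty":0,"tz":0,"yaw":0,"fingers":1}]' 50
python3 -m creep '[{"tx":0,"ty":0,"tz":0,"yaw":0,"fingers":1},{"tx":0,"ty":0,"tz":0,"yaw":0,"fingers":1},{"tx":0,"ty":0,"tz":0,"yaw":0,"fingers":1}]'
python3 -m creep '[{"tx":0,"ty":0,"tz":-0.3,"yaw":0,"fingers":1},{"tx":0,"ty":0,"tz":-0.7,"yaw":0,"fingers":1},{"tx":0,"ty":0,"tz":-1.0,"yaw":0,"fingers":1},{"tx":0,"ty":0,"tz":-1.5,"yaw":0,"fingers":1},{"tx":0,"ty":0,"tz":-1.5,"yaw":0,"fingers":1},{"tx":0,"ty":0,"tz":-1.0,"yaw":0,"fingers":1},{"tx":0,"ty":0,"tz":-0.5,"yaw":0,"fingers":1},{"tx":0,"ty":0,"tz":0,"yaw":0,"fingers":1},{"tx":0,"ty":0,"tz":0,"yaw":0,"fingers":1}]'
python3 - <<'E'
from h import *
F=[]
for i in range(3):
    c=capture("wrist");s=observe();F.append(s["force"][2])
print(F);cv2.imwrite("pics/w_l2.png",c["color"][:,:,::-1])
go(413.8,-302.8,150,-21.2)
E
```

```text
clock: 19.12
ee_pos: [362.3, 274.5, 66.8]
eef_rot: [0.743, 3.052, 0.0]
force: [0.3, -0.2, 4.2]
grip_width: 0.18
clock: 19.37
ee_pos: [362.3, 274.6, 66.8]
eef_rot: [0.743, 3.052, 0.0]
force: [-0.2, 0.1, 4.5]
grip_width: 0.183
clock: 20.12
ee_pos: [362.2, 274.2, 131.6]
eef_rot: [0.743, 3.052, -0.0]
force: [0.5, -0.4, -1.8]
grip_width: 0.178
[np.float64(-3.4750717045231245), np.float64(-2.620180982154321), np.float64(-3.057501559817586)]
clock 20.27 tool x heading 152.64 tcp [361.8 274.1 130.9] q7 -0.09 F [-0.27 -0.51 -3.06] w 0.180
shift cm now [-31.12 -48.85  -1.87]
yaw deg -6.16 (alt ±180); after yaw shift cm [-25.71 -51.9   -1.87] tool z [-0.001 -0.001 -1.   ]
```

View pics/w_l2.png

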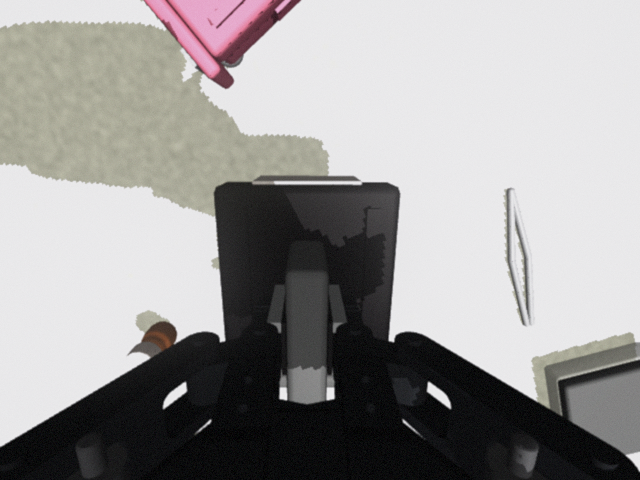

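P2 reads about 2.6–3 N, so it is the empty pod. I'll raise it to clear the vial and carry it to the tray.

```bash
python3 -m creep '[{"tx":0,"ty":0,"tz":-1.0,"yaw":0,"fingers":1},{"tx":0,"ty":0,"tz":-1.5,"yaw":-2,"fingers":1},{"tx":-0.4,"ty":-0.8,"tz":-1.0,"yaw":-2,"fingers":1},{"tx":-0.7,"ty":-1.4,"tz":-0.5,"yaw":-2,"fingers":1},{"tx":-1.0,"ty":-2.0,"tz":0,"yaw":0,"fingers":1},{"tx":-1.2,"ty":-2.4,"tz":0,"yaw":0,"fingers":1},{"tx":-1.2,"ty":-2.4,"tz":0,"yaw":0,"fingers":1},{"tx":-1.2,"ty":-2.4,"tz":0,"yaw":0,"fingers":1},{"tx":-1.2,"ty":-2.4,"tz":0,"yaw":0,"fingers":1},{"tx":-1.2,"ty":-2.4,"tz":0,"yaw":0,"fingers":1},{"tx":-1.2,"ty":-2.4,"tz":0,"yaw":0,"fingers":1},{"tx":-1.2,"ty":-2.4,"tz":0,"yaw":0,"fingers":1}]'
python3 - <<'E'
from h import *
go(413.8,-302.8,150,-21.2)
E
```

```text
clock: 21.27
ee_pos: [382.2, 39.5, 172.0]
eef_rot: [0.581, 3.087, -0.0]
force: [0.4, 0.4, -2.1]
grip_width: 0.183
clock 21.27 tool x heading 158.67 tcp [382.2  39.5 172. ] q7 0.72 F [ 0.41  0.38 -2.11] w 0.183
shift cm now [-15.4  -30.73   2.21]
yaw deg -0.13 (alt ±180); after yaw shift cm [-15.33 -30.76   2.21] tool z [ 0. -0. -1.]
```

```bash
python3 -m creep '[{"tx":-1.3,"ty":-2.5,"tz":0,"yaw":0,"fingers":1},{"tx":-1.3,"ty":-2.5,"tz":0,"yaw":0,"fingers":1},{"tx":-1.3,"ty":-2.5,"tz":0,"yaw":0,"fingers":1},{"tx":-1.3,"ty":-2.5,"tz":0,"yaw":0,"fingers":1},{"tx":-1.3,"ty":-2.5,"tz":0,"yaw":0,"fingers":1},{"tx":-1.3,"ty":-2.5,"tz":0,"yaw":0,"fingers":1},{"tx":-1.3,"ty":-2.5,"tz":0,"yaw":0,"fingers":1},{"tx":-1.3,"ty":-2.5,"tz":0,"yaw":0,"fingers":1},{"tx":-1.1,"ty":-2.2,"tz":0,"yaw":0,"fingers":1},{"tx":-0.9,"ty":-1.8,"tz":0,"yaw":0,"fingers":1},{"tx":-0.6,"ty":-1.2,"tz":0,"yaw":0,"fingers":1},{"tx":-0.3,"ty":-0.6,"tz":0,"yaw":0,"fingers":1}]'
python3 -m creep '[{"tx":0,"ty":0,"tz":0,"yaw":0,"fingers":1},{"tx":0,"ty":0,"tz":0,"yaw":0,"fingers":1},{"tx":0,"ty":0,"tz":0,"yaw":0,"fingers":1}]'
python3 - <<'E'
from h import *
go(413.8,-302.8,130,-21.2)
c=capture("wrist");cv2.imwrite("pics/w_t1.png",c["color"][:,:,::-1])
c=capture("top");crop(c,380,220,130,140,4,"pics/t_t1.png",.6)
E
```

```text
clock: 22.27
ee_pos: [412.2, -249.8, 171.7]
eef_rot: [-0.585, -3.087, -0.0]
force: [0.6, -0.5, -2.8]
grip_width: 0.18
clock: 22.52
ee_pos: [412.3, -246.6, 171.7]
eef_rot: [-0.579, -3.088, -0.001]
force: [-0.0, -0.4, -2.8]
grip_width: 0.182
clock 22.52 tool x heading 158.75 tcp [ 412.3 -246.6  171.7] q7 1.33 F [-0.04 -0.43 -2.8 ] w 0.182
shift cm now [-2.18 -5.19  4.17]
yaw deg -0.05 (alt ±180); after yaw shift cm [-2.17 -5.19  4.17] tool z [-0.  0. -1.]
```

View pics/w_t1.png

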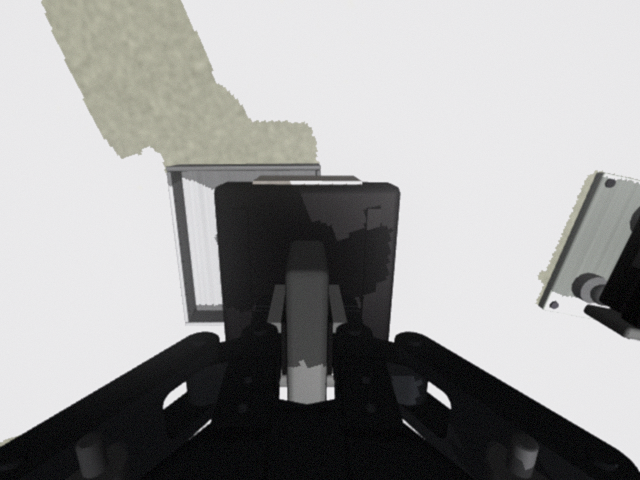

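The tray lies to the left, with its rear rim at row 167 running square to the pod. Moving across to its centre: tx −2.2, ty −5.2.

```bash
python3 -m creep '[{"tx":-0.5,"ty":-1.2,"tz":0,"yaw":0,"fingers":1},{"tx":-0.8,"ty":-1.9,"tz":0,"yaw":0,"fingers":1},{"tx":-0.6,"ty":-1.4,"tz":0.5,"yaw":0,"fingers":1},{"tx":-0.3,"ty":-0.7,"tz":1,"yaw":0,"fingers":1},{"tx":0,"ty":0,"tz":1.5,"yaw":0,"fingers":1},{"tx":0,"ty":0,"tz":1.2,"yaw":0,"fingers":1},{"tx":0,"ty":0,"tz":0.5,"yaw":0,"fingers":1},{"tx":0,"ty":0,"tz":0,"yaw":0,"fingers":1},{"tx":0,"ty":0,"tz":0,"yaw":0,"fingers":1},{"tx":0,"ty":0,"tz":0,"yaw":0,"fingers":1}]'
python3 - <<'E'
from h import *
go(413.8,-302.8,71,-21.2)
c=capture("wrist");cv2.imwrite("pics/w_t2.png",c["color"][:,:,::-1]);np.save("t2.npy",c,allow_pickle=True)
c=capture("top");crop(c,380,220,130,140,4,"pics/t_t2.png",.6)
E
```

```text
clock: 23.45
ee_pos: [414.3, -304.3, 125.1]
eef_rot: [0.581, 3.087, -0.0]
force: [-0.3, 0.3, -2.5]
grip_width: 0.18
clock 23.45 tool x heading 158.68 tcp [ 414.3 -304.3  125.1] q7 1.36 F [-0.31  0.26 -2.51] w 0.180
shift cm now [0.1  0.12 5.41]
yaw deg -0.12 (alt ±180); after yaw shift cm [0.1  0.13 5.41] tool z [ 0.001 -0.    -1.   ]
```

View pics/w_t2.png

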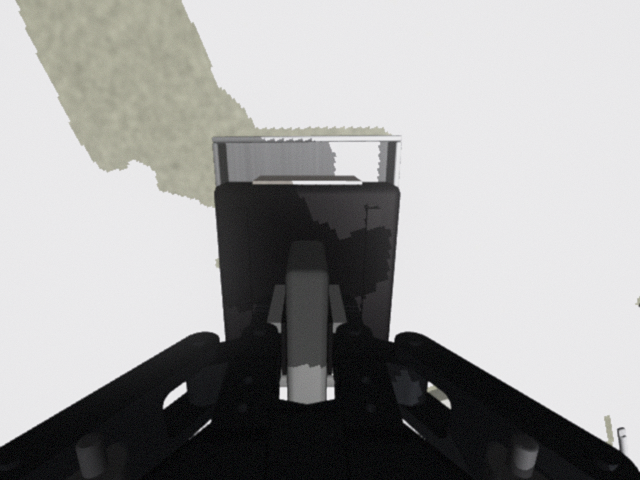

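View pics/t_t2.png

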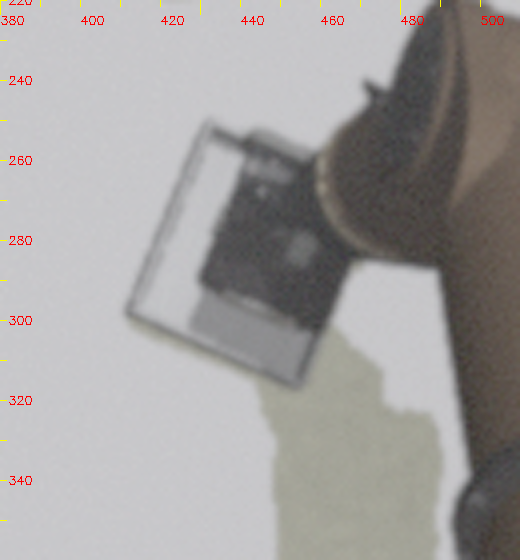

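```bash
python3 - <<'E'
from h import *
c=np.load("t2.npy",allow_pickle=True).item();s=observe();R=toolR(s)
for p,z in(((213,137),30),((402,136.5),30),((307,270.3),s["ee_pos"][2]-66.8+101),((307,185),s["ee_pos"][2]-66.8+60)): print(p,(R.T@(ray(c,*p,z)-s["ee_pos"])).round(1))
E
```

```text
(213, 137) [ 76.1 -62.5  95.2]
(402, 136.5) [76.4 65.6 95.2]
(307, 270.3) [ 29.9   1.  -34.2]
(307, 185) [54.2  1.1  6.7]
```

The pod is square to the tray and about 1.5 mm off centre. I'll correct that and lower it.

```bash
python3 -m creep '[{"tx":0.1,"ty":0.15,"tz":0.5,"yaw":0,"fingers":1},{"tx":0,"ty":0,"tz":1,"yaw":0,"fingers":1},{"tx":0,"ty":0,"tz":1.2,"yaw":0,"fingers":1},{"tx":0,"ty":0,"tz":1,"yaw":0,"fingers":1},{"tx":0,"ty":0,"tz":0.7,"yaw":0,"fingers":1},{"tx":0,"ty":0,"tz":0.4,"yaw":0,"fingers":1},{"tx":0,"ty":0,"tz":0.2,"yaw":0,"fingers":1},{"tx":0,"ty":0,"tz":0,"yaw":0,"fingers":1},{"tx":0,"ty":0,"tz":0,"yaw":0,"fingers":1},{"tx":0,"ty":0,"tz":0,"yaw":0,"fingers":1}]'
python3 -m creep '[{"tx":0,"ty":0,"tz":0.1,"yaw":0,"fingers":1},{"tx":0,"ty":0,"tz":0.1,"yaw":0,"fingers":1},{"tx":0,"ty":0,"tz":0,"yaw":0,"fingers":1},{"tx":0,"ty":0,"tz":0,"yaw":0,"fingers":1},{"tx":0,"ty":0,"tz":0,"yaw":0,"fingers":1}]'
```

```text
clock: 24.38
ee_pos: [413.7, -303.0, 75.0]
eef_rot: [0.582, 3.086, -0.001]
force: [0.1, -0.1, -2.4]
grip_width: 0.182
clock: 24.8
ee_pos: [413.4, -302.8, 72.7]
eef_rot: [0.582, 3.087, -0.0]
force: [0.1, -0.3, -1.9]
grip_width: 0.179
```

```bash
python3 -m creep '[{"tx":0,"ty":0,"tz":0.08,"yaw":0,"fingers":1},{"tx":0,"ty":0,"tz":0.07,"yaw":0,"fingers":1},{"tx":0,"ty":0,"tz":0,"yaw":0,"fingers":1},{"tx":0,"ty":0,"tz":0,"yaw":0,"fingers":1},{"tx":0,"ty":0,"tz":0,"yaw":0,"fingers":1}]' 20
python3 -m creep '[{"tx":0,"ty":0,"tz":0.05,"yaw":0,"fingers":1},{"tx":0,"ty":0,"tz":0,"yaw":0,"fingers":1},{"tx":0,"ty":0,"tz":0,"yaw":0,"fingers":1}]'
```

```text
clock: 25.22
ee_pos: [413.4, -302.8, 71.1]
eef_rot: [-0.582, -3.087, -0.0]
force: [0.1, -0.1, -1.6]
grip_width: 0.183
clock: 25.47
ee_pos: [413.5, -302.8, 70.9]
eef_rot: [0.582, 3.087, -0.0]
force: [-2.3, 1.1, 3.5]
grip_width: 0.185
```

Touchdown at z 70.9 mm (70.8 expected) with light contact. I'll release and lift.

```bash
python3 -m creep '[{"tx":0,"ty":0,"tz":-0.02,"yaw":0,"fingers":1},{"tx":0,"ty":0,"tz":0,"yaw":0,"fingers":1.7},{"tx":0,"ty":0,"tz":0,"yaw":0,"fingers":1.9},{"tx":0,"ty":0,"tz":0,"yaw":0,"fingers":2.2},{"tx":0,"ty":0,"tz":0,"yaw":0,"fingers":3},{"tx":0,"ty":0,"tz":0,"yaw":0,"fingers":4.5},{"tx":0,"ty":0,"tz":0,"yaw":0,"fingers":6},{"tx":0,"ty":0,"tz":0,"yaw":0,"fingers":7},{"tx":0,"ty":0,"tz":0,"yaw":0,"fingers":7},{"tx":0,"ty":0,"tz":0,"yaw":0,"fingers":7}]' 20
python3 -m creep '[{"tx":0,"ty":0,"tz":-0.5,"yaw":0,"fingers":7},{"tx":0,"ty":0,"tz":-1.5,"yaw":0,"fingers":7},{"tx":0,"ty":0,"tz":-2.5,"yaw":0,"fingers":7},{"tx":0,"ty":0,"tz":-3,"yaw":0,"fingers":7},{"tx":0,"ty":0,"tz":-3,"yaw":0,"fingers":7},{"tx":0,"ty":0,"tz":-3,"yaw":0,"fingers":7},{"tx":0,"ty":0,"tz":-1.5,"yaw":0,"fingers":7},{"tx":0,"ty":0,"tz":0,"yaw":0,"fingers":7},{"tx":0,"ty":0,"tz":0,"yaw":0,"fingers":7}]'
python3 - <<'E'
from h import *
go(413.8,-302.8,220)
c=capture("wrist");cv2.imwrite("pics/w_f.png",c["color"][:,:,::-1])
c=capture("scene");crop(c,180,170,260,190,3,"pics/s_f.png",.6);cv2.imwrite("pics/s_full.png",c["color"][:,:,::-1]); crop(c,245,225,90,100,6,"pics/s_f2.png",.5)
E
```

```text
clock: 26.3
ee_pos: [413.4, -302.8, 70.8]
eef_rot: [0.582, 3.087, -0.0]
force: [0.2, -0.3, 0.4]
grip_width: 0.817
clock: 27.05
ee_pos: [413.7, -303.1, 221.8]
eef_rot: [0.582, 3.085, -0.002]
force: [0.7, -0.6, -0.7]
grip_width: 0.821
clock 27.05 tool x heading 158.63 tcp [ 413.7 -303.1  221.8] q7 1.46 F [ 0.74 -0.57 -0.68] w 0.821
shift cm now [0.   0.03 0.18]
```

View pics/w_f.png

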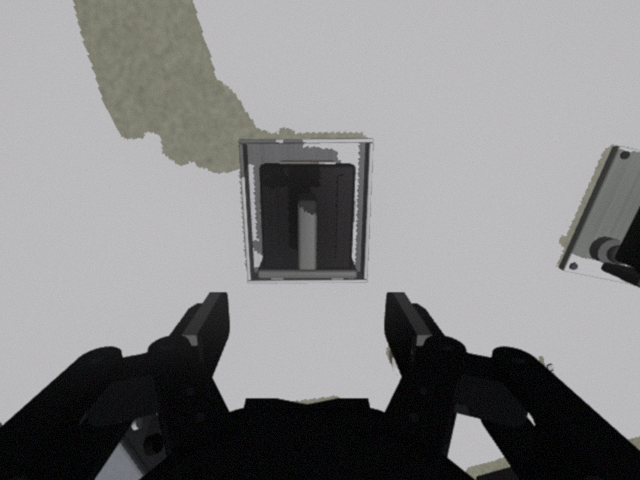

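View pics/s_full.png

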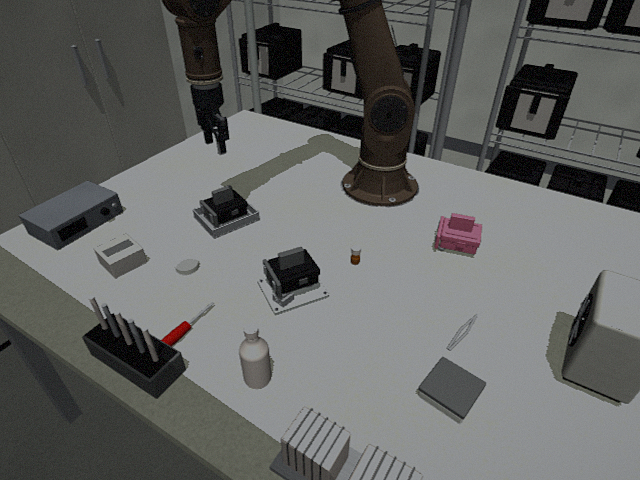

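View pics/s_f2.png

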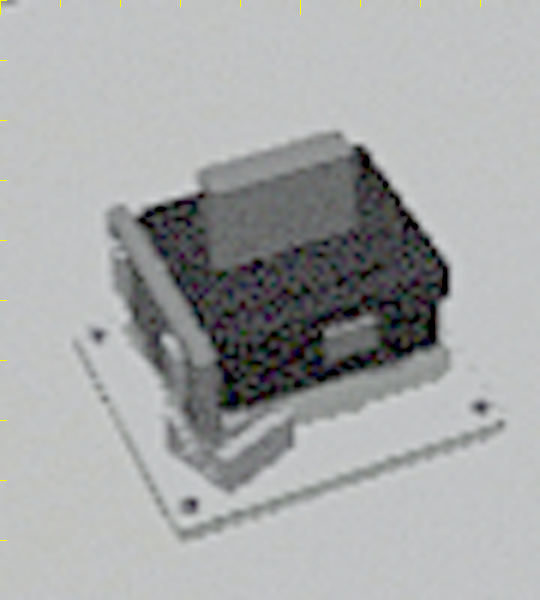

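Both pods are placed. I'll check numerically whether the stand pod sits fully home or on the rims, and whether the empty pod is inside the tray.

```bash
python3 - <<'E'
from h import *
c=capture("scene");t=capture("top");h=np.radians(-32.8);o=np.array([556.7,32.2])
d=np.array([np.cos(h),np.sin(h)]);n=np.array([-d[1],d[0]])
for z0 in(22.1,30.1):
    im=c["color"][:,:,::-1].copy()
    for x,y in((30,8),(30,-8),(-30,8),(-30,-8)):
        p=np.r_[o+d*x+n*y,z0+101];print(z0,x,y,np.round(proj(c,p),1), ((np.array(proj(c,p))-[245,225])*6).round(0))
crop(t,290,180,80,90,6,"pics/t_f.png",.5)
for x,y in((30,8),(30,-8),(-30,8),(-30,-8)): print(((np.array(proj(t,np.r_[o+d*x+n*y,123.1]))-[290,180])*6).round(0))
E
```

```text
22.1 30 8 [279.6 256.2] [208. 187.]
22.1 30 -8 [277. 252.] [192. 162.]
22.1 -30 8 [304.2 248.9] [355. 143.]
22.1 -30 -8 [301.4 244.9] [338. 119.]
30.1 30 8 [279.4 253.4] [206. 171.]
30.1 30 -8 [276.8 249.3] [191. 146.]
30.1 -30 8 [304.1 246.2] [355. 127.]
30.1 -30 -8 [301.3 242.2] [338. 103.]
[251. 153.]
[280. 173.]
[171. 257.]
[200. 278.]
```

View pics/t_f.png

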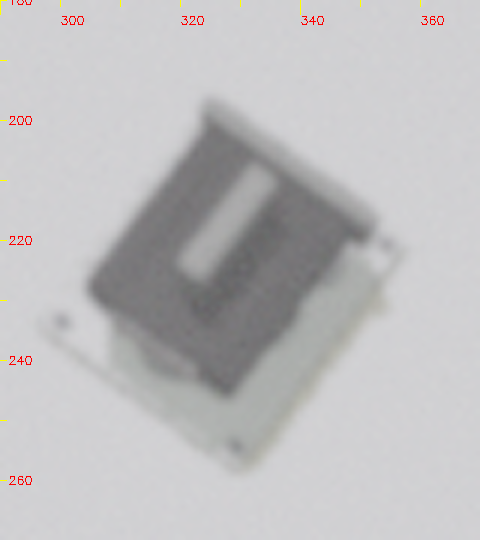

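The scene view matches the fully home height; a pod on the rims would show about 16 zoomed pixels higher. Handing in.

```bash
python3 - <<'E'
from h import *
print(observe()["clock"]);print(close_job())
E
```

```text
27.25
the job is handed in; nothing more can be done
None
```

I lifted both pods to tell them apart. The loaded one read about 6.9 N (0.70 kg) and the empty one about 2.6–3 N. I settled the loaded pod on the stand first, then stood the empty pod in the tray, and handed the job in at 27.3 s of the 64 s.

**Last checks**
- **Stand:** The tool reached 88.9 mm at touchdown, against 88.8 mm expected for a fully home pod, with only light contact. The fin in the scene picture sits 1–2 px below its fully home prediction and well below the on-the-rims prediction, which is 8 mm higher. The wrist view shows the pod square and central on the plate.
- **Tray:** Touchdown was at 70.9 mm, against 70.8 mm expected. The wrist view shows the pod clear of all four walls, flat and square.
- **Bystanders:** The bystanders look to be where they were in the last scene view, judged by eye only.

**What disagreed**
- My first readings from the top camera were up to about 9 mm off the wrist camera. For the stand, my readings of the zoomed picture turned out to be wrong. I used the wrist camera's positions, checked for the stand against the other two views.
- I typed one sideways shift with the wrong sign above the second pod. I saw it in the next picture and corrected it before descending, and nothing was touched.

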